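# Set a bench stake in its taper socket

## Task

Take the steel stake out of the sloped rack, stand it shank down in the socket of the stake holder and let go of it; it will stand with its collar a little proud of the holder. Then tap it down with the wooden mallet, firmly but never with a heavy blow, until it is locked with its collar flush on the holder's top face. Lay the mallet back down on the bench, clear of the holder, and leave the other things where they are.

Things in the scene. Friction and masses are not known exactly. Their poses are not given: they have to be found in the camera images.
- stake_head (a point): Centre of the round flat head (42 mm diameter, 28 mm thick) of the turned steel stake, on its axis, 14 mm below the head's flat top, 124 mm above the shank's tip; z along the axis from shank to head. The stake (138 mm, 0.6 kg) starts in the sloped rack, leaning 30 degrees, head towards the robot, and is drawn out along its axis. Under the head: a neck, 25 mm diameter, 32 mm long.
- stake_collar (a point): Centre of the underside of the stake's collar (48 mm diameter, 8 mm thick, between neck and shank), on the axis, 54 mm below stake_head; z towards the head. Below it is the tapered round shank: 70 mm long, 26 mm diameter at the collar, 16 mm at the tip.
- holder: Grey iron stake holder fixed to the bench: block 90 x 90 mm, 85 mm high, on a bolted flange 130 x 90 mm; origin at the centre of its underside, z up. Its bush slides down in the block only under more than about 11 N (stake's weight of 6 N included), stays where driven, and the stake stops dead when its collar meets the top face. Blows over 80 N are too heavy.
- socket_mouth (a point): Centre of the socket's mouth in the holder's top face, z up. The socket is a steel bush, mouth 24.6 mm in diameter (4 mm free all round the shank's tip), same taper as the shank, open below. The stake set in it by its own weight stands with the collar about 5 to 11 mm above the top face.
- rack: fixed wooden rack, 105 x 128 mm, its deck about 90 mm high and sloped 30 degrees, with one 28.5 mm hole for the stake; origin at the centre of its underside, its low side faces -x of this frame (towards the robot)
- mallet_grip (a point): Grip point on the wooden mallet's handle near the head, 30 mm above the bench as it lies flat at the start; handle about 30 mm wide here, along y of this frame, its end 185 mm away along +y. The head (100 mm in x, 72 in y, 65 in z) has its centre 60 mm away along -y, its near side 24 mm away. Mallet: 281 mm long, about 0.45 kg.
- mallet_cheek (a point): centre of the underside (as it lies) of the mallet's head, a flat cheek 100 x 72 mm that can be used to tap with, 60 mm along -y and 30 mm below mallet_grip; z points up into the head. Pushing on the cheek with much over 20 N turns the mallet in the fingers.
- tape_measure: yellow tape measure, 35 x 84 x 69 mm, bystander; origin at the centre of its underside
- pencil: carpenter's pencil, 9 x 165 x 8 mm, bystander; origin at the centre of its underside
- square: try square, 197 x 111 x 18 mm, bystander; origin at the centre of its underside

How it is judged:
On the way, in this order (a step that is already met when the one before it is completed fails the run):
1. the stake stands upright in the socket, let go, its collar still proud of the holder (horizontal distance between stake_collar and socket_mouth below 0.004 m and angle between stake_head's own z axis and vertical below 0.06 rad and z of stake_collar in the frame of socket_mouth between 0.002 and 0.016 m and contact force between the fingers and stake below 0.1 N), for 0.2 s.
2. the mallet taps the stake while the collar is still proud (horizontal distance between stake_collar and socket_mouth below 0.004 m and angle between stake_head's own z axis and vertical below 0.06 rad and z of stake_collar in the frame of socket_mouth above 0.0015 m and contact force between mallet and stake above 3 N).
3. the stake is home, its collar on the holder (horizontal distance between stake_collar and socket_mouth below 0.004 m and angle between stake_head's own z axis and vertical below 0.06 rad and z of stake_collar in the frame of socket_mouth below 0.0012 m), for 0.1 s.
At the end, for the whole second after the job is handed in: The stake stands upright (within 0.06 rad) in the socket, within 4 mm of its axis, collar no more than 1.2 mm above the holder's top face, at rest; the mallet lies at rest on the bench, its grip point under 60 mm high, touching neither stake, holder nor rack (all of step 3 and linear speed of each of stake, mallet below 0.02 m/s and height (world z) of mallet_grip below 0.06 m and contact force between mallet and holder below 0.1 N and contact force between mallet and stake below 0.1 N and contact force between mallet and rack below 0.1 N).
It fails at once if the stake is struck with more than 80 N (contact force between mallet and stake above 80 N).
It fails at once if a bystander is disturbed (distance of any of tape_measure, pencil, square from where it was at the start of the episode above 0.03 m).
It also fails if it takes over 70 s, if anything falls off the work surface, if the arm or the gripper's body presses on something with over 40 N, if the wrist force passes 120 N, or if a joint passes its speed limit or range.

## Robot

A 7-joint arm with a two-finger parallel gripper is mounted at the origin on a cart in front of the work surface, level with it; the furniture and walls round the work are solid. World frame = base frame: x ahead of the robot, y to its left, z up, the work surface at z = 0. Lengths are in m, angles in rad, forces in N, time in s.
With the tool pointing down it reaches from about 0.425 to 0.925 m from the base axis. Payload 6.8 kg.
Tool frame: the origin (TCP) lies midway between the tips of the shut fingers; the grasp point (between the pads) lies 19 mm behind it; x points along the fingers, z is the direction in which the jaws open and shut, and the axes are right-handed (so a half turn about x gives the same grasp; the last joint's range is limited). The gripper opens to 85 mm and grips with 20 to 120 N. Pads are 22 mm wide; open, the fingers measure 114 mm over their backs; the gripper's body (76 mm by 85 mm) begins 54 mm behind the grasp point. The pads swing forward as they close: fully open they stand 13 mm farther back than shut.
Start: joints at [-1.339, 0.477, 0.022, 1.555, -0.011, 1.109, -0.083], TCP at [0.225, 0.636, 0.208] pointing down, gripper open.
Joint ranges: [-2.96, 2.96], [-0.34, 2.1], [-1.41, 1.46], [0.24, 2.44], [-1.37, 4.51], [0.17, 1.92], [-2.96, 2.96]. Speed limits (rad/s): [2.39, 2.39, 3.14, 3.14, 3.14, 3.14, 3.14].

## Interface

Orientations are given as a unit quaternion [w, x, y, z].
In Python, from station import bot gives the robot as it stands. The module is installed in compiled form; this text tells all that it offers.
- The arm moves only by the shell command python3 -m jog 'ROWS' [FORCE]. ROWS is text: rows parted by semicolons, each of 7 numbers parted by spaces: the shift along the tool's x, y, z in mm, then the turn, a rotation vector about the tool's x, y, z in units of 6 degrees (1.0 is 6 degrees), then the finger opening in mm, from 0 to 85.4. A call has 1 to 5 rows; each row shifts and turns the commanded pose from where the row before left it, along the tool's axes as they then stand; what a row does not reach is not made up. A row lasts 1/10 s, in which the tool goes at most 50 mm and 8.59 degrees, less where a joint would pass 70% of its speed; a pose out of reach is approached as far as the arm can. A call with a gripper value outside its range is refused whole. The fingers move at their own pace and stop on an object; FORCE is the grip in N (left out, the last holds). Time passes only in rows, so rows that do not move let the fingers close. It gives the time, the measured TCP pose, the force and the opening at its end, in the units of the state.
- bot.get_obs(): the state, without advancing time (a new reading comes with each control period).
- bot.read_camera(name): name is "scene" or "top" or "wrist"; returns (picture, depth): 384x512x3 uint8, red, green, blue; 384x512 float32, m along the optical axis (not along the pixel's ray), 0 where there is no reading.
- bot.calibration(name): a dict with "fx", "fy", "cx", "cy" (pixels), "T" (4x4, takes a point from camera to world coordinates). Camera axes: x right, y up, looking along -z (the intrinsics and any distortion apply to the point x, -y, -z); pixel columns grow to the right and rows downward; lengths in m; the calibration is good to about 2 mm. A picture is of the moment at which its call begins: read the wrist's pose just before it. calibration takes no time and is no camera call; for the wrist camera it gives the pose at the moment of the call.
- bot.hand_in(): hands the job in, once; it reports no verdict.
The state is a dict: "t": time; "q": joint angles; "joint_vel": joint speeds; "joint_torque": joint torques, N m; "eef_pos": TCP position; "tool_rot": TCP orientation; "contact_force": force on the tool from outside, world axes, zero at the start; "torque": the same for the moment, N m; "gripper_width": opening from 0.0 (shut) to 1.0 (fully open).
Only numpy, scipy, OpenCV 4.12 (cv2) and the standard library are available. Lean on these libraries where they do the work, as an engineer would, in place of code of your own. Each camera call takes 0.05 s, during which the arm holds its last target.

## Working session

There is one attempt and no reset: what is moved stays moved. The work goes in short steps, Python scripts to look and compute and a shell command to move; the robot and the scene stay as the last step left them, time stands still between calls to the robot, and variables do not carry over. Pictures are saved under pics/ and viewed, and the job is handed in when it is done.

```bash
mkdir -p pics; ls; cat > h.py <<'E'
import numpy as np, cv2
from station import bot
def snap(n,tag):
    c=bot.calibration(n); p,d=bot.read_camera(n)
    cv2.imwrite(f'pics/{tag}.png',p[:,:,::-1]); np.savez(f'{tag}.npz',p=p,d=d,**{k:c[k] for k in('fx','fy','cx','cy','T')})
    return p,d,c
def load(tag):
    z=np.load(tag+'.npz'); return z['p'],z['d'],z
def ray(c,u,v):
    T=np.array(c['T']); r=np.array([(u-c['cx'])/c['fx'],-(v-c['cy'])/c['fy'],-1.0]); return T[:3,3],T[:3,:3]@r
def onz(c,u,v,z):
    o,r=ray(c,u,v); return o+r*(z-o[2])/r[2]
def cloud(d,c):
    v,u=np.mgrid[:d.shape[0],:d.shape[1]]; T=np.array(c['T'])
    P=np.stack([(u-c['cx'])/c['fx']*d,-(v-c['cy'])/c['fy']*d,-d],-1); return P@T[:3,:3].T+T[:3,3]
E
python3 - <<'E'
from h import *
print(bot.get_obs())
for n in('scene','top','wrist'):
    p,d,c=snap(n,n+'0'); print(n,{k:(np.round(c[k],3).tolist()) for k in c},d.min(),d.max())
E
```

```text
pics
{'t': 0.0, 'q': array([-1.33914142,  0.47778762,  0.02233874,  1.55647193, -0.01148846,
        1.10931734, -0.083096  ]), 'joint_vel': array([-1.83394993e-03,  1.15013424e-03, -7.54444478e-04, -9.77085575e-04,
        9.94842773e-05, -3.25714408e-04, -3.52768092e-04]), 'joint_torque': array([-1.12098930e-04, -5.96449757e+01,  1.60753325e+00, -2.81190026e+01,
        1.23930656e-02,  9.33466275e-03, -3.85729933e-06]), 'eef_pos': array([0.22475219, 0.63579325, 0.20742548]), 'tool_rot': array([ 0.57682301, -0.40870125,  0.57783072,  0.40786047]), 'contact_force': array([ 0.10100856,  0.10094261, -0.21275732]), 'torque': array([ 0.02216577,  0.06116383, -0.00571126]), 'gripper_width': 1.002149379640983}
scene {'fx': 456.31, 'fy': 456.31, 'cx': 251.898, 'cy': 189.55, 'T': [[0.75, 0.282, -0.598, -0.264], [-0.661, 0.327, -0.675, -0.742], [0.006, 0.902, 0.432, 0.613], [0.0, 0.0, 0.0, 1.0]]} 0.0 3.9445088
top {'fx': 373.369, 'fy': 373.369, 'cx': 251.848, 'cy': 190.717, 'T': [[0.006, 0.997, -0.08, 0.362], [-1.0, 0.005, -0.013, 0.055], [-0.013, 0.08, 0.997, 1.061], [0.0, 0.0, 0.0, 1.0]]} 0.0 2.1188166
wrist {'fx': 335.104, 'fy': 335.104, 'cx': 258.191, 'cy': 191.569, 'T': [[0.334, -0.899, -0.285, 0.152], [0.943, 0.317, 0.104, 0.661], [-0.003, -0.303, 0.953, 0.373], [0.0, 0.0, 0.0, 1.0]]} 0.0 1.6648934
```

View pics/scene0.png

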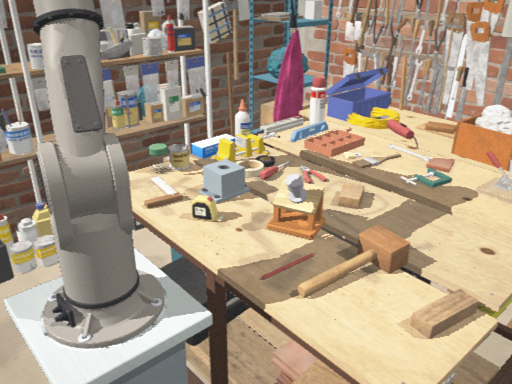

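View pics/top0.png

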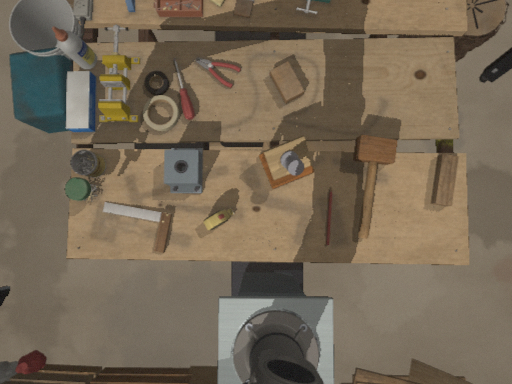

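View pics/wrist0.png

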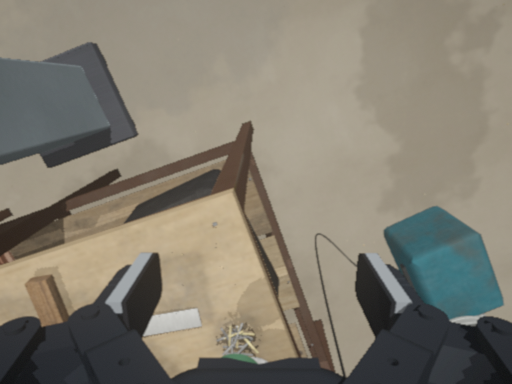

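The top view shows the holder at about (183,170), the rack with the stake at (288,162), the mallet head at (376,150) with its handle running down to (365,235). The pencil is at (330,215), the tape at (217,220) and the square at (150,220). Next I measure in top and scene.

```bash
python3 - <<'E'
from h import *
p,d,c=load('top0')
a=cv2.resize(p[130:265,140:410,::-1],None,fx=2.96,fy=2.96,interpolation=cv2.INTER_CUBIC); cv2.imwrite('pics/topc.png',a)
P=cloud(d,c)
for (u,v) in [(120,250),(256,195),(420,230),(183,155),(170,180),(181,166),(292,160),(284,158),(305,158),(270,170),(296,165),(376,150),(360,145),(392,158),(370,200),(366,230)]:
    print((u,v),np.round(P[v,u],3),d[v,u].round(3))
p,d,c=load('scene0')
a=cv2.resize(p[150:310,180:420,::-1],None,fx=3.3,fy=3.3,interpolation=cv2.INTER_CUBIC); cv2.imwrite('pics/scc.png',a)
P=cloud(d,c)
print('scene')
for (u,v) in [(297,181),(292,186),(298,192),(295,200),(280,200),(310,205),(222,167),(240,170),(384,235),(340,270),(280,265)]:
    print((u,v),np.round(P[v,u],3),d[v,u].round(3))
E
```

```text
(120, 250) [ 0.278  0.441 -0.001] 1.056
(256, 195) [ 0.436  0.057 -0.004] 1.068
(420, 230) [ 0.339 -0.406 -0.002] 1.052
(183, 155) [0.534 0.25  0.09 ] 0.984
(170, 180) [0.468 0.283 0.088] 0.982
(181, 166) [0.512 0.265 0.039] 1.033
(292, 160) [ 0.511 -0.031  0.156] 0.913
(284, 158) [ 0.525 -0.015  0.102] 0.968
(305, 158) [ 0.529 -0.072  0.082] 0.987
(270, 170) [0.496 0.02  0.085] 0.983
(296, 165) [ 0.499 -0.041  0.151] 0.917
(376, 150) [ 0.555 -0.266  0.061] 1.008
(360, 145) [ 0.569 -0.224  0.059] 1.012
(392, 158) [ 0.533 -0.309  0.062] 1.005
(370, 200) [ 0.421 -0.256  0.035] 1.024
(366, 230) [ 0.339 -0.244  0.031] 1.021
scene
(297, 181) [ 0.499 -0.049  0.147] 1.126
(292, 186) [ 0.477 -0.052  0.141] 1.113
(298, 192) [ 0.51  -0.044  0.111] 1.152
(295, 200) [ 0.507 -0.037  0.087] 1.165
(280, 200) [ 0.49  -0.001  0.079] 1.182
(310, 205) [ 0.524 -0.074  0.082] 1.152
(222, 167) [0.512 0.271 0.079] 1.379
(240, 170) [0.533 0.211 0.083] 1.349
(384, 235) [ 0.567 -0.266  0.064] 1.056
(340, 270) [ 0.418 -0.26   0.033] 0.984
(280, 265) [ 0.366 -0.131  0.001] 1.054
```

View pics/topc.png

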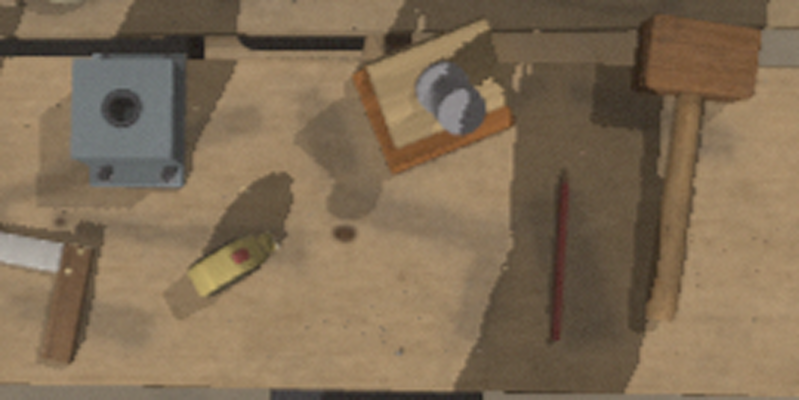

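View pics/scc.png

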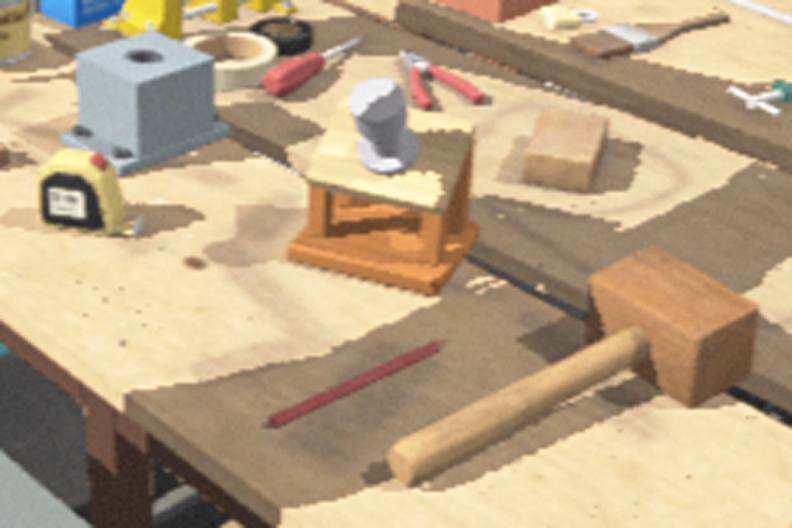

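```bash
cat >> h.py <<'E'
from scipy.spatial.transform import Rotation as Ro
def RT():
    o=bot.get_obs(); q=o['tool_rot']; return o['eef_pos'],Ro.from_quat([q[1],q[2],q[3],q[0]]),o
def plan(pos,rot,p0=None,R0=None):
    """shift + turn (tool axes) needed; straight line, equal rows"""
    p,R,_=RT()
    if p0 is not None:p=p0
    if R0 is not None:R=R0
    s=R.inv().apply(np.array(pos)-p)*1000; t=(R.inv()*rot).as_rotvec()/np.radians(6)
    n=max(int(np.ceil(max(np.linalg.norm(s)/48,np.linalg.norm(t)/1.4))),1)
    print('total shift tool',s.round(1),'turn',t.round(2),'rows',n)
    # straight world line with constant turn: rows
    Rk=R
    dt=Ro.from_rotvec(t*np.radians(6)/n); dw=(np.array(pos)-p)/n
    for k in range(n):
        print(np.r_[Rk.inv().apply(dw)*1000,t/n].round(2).tolist()); Rk=Rk*dt
def frame(x,z):
    x=np.array(x,float);x/=np.linalg.norm(x);z=np.array(z,float);z-=x*(x@z);z/=np.linalg.norm(z)
    return Ro.from_matrix(np.stack([x,np.cross(z,x),z],1))
E
python3 - <<'E'
from h import *
p,R,o=RT(); print(R.as_matrix().round(3))
T=bot.calibration('wrist')['T']; print('cam in tool',(R.inv().apply(np.array(T)[:3,3]-p)).round(3), (R.inv().as_matrix()@np.array(T)[:3,:3]).round(3))
for n,box in(('top0',(140,205,150,195)),):
    p,d,c=load(n);P=cloud(d,c)
    # holder top
    m=np.zeros(d.shape,bool);m[140:200,150:215]=1
    m&=(abs(P[...,2]-.087)<.012)
    mm=cv2.morphologyEx(m.astype(np.uint8),cv2.MORPH_OPEN,np.ones((3,3)))
    cs,_=cv2.findContours(mm,cv2.RETR_EXTERNAL,cv2.CHAIN_APPROX_NONE);k=max(cs,key=cv2.contourArea)
    print('z med',np.median(P[...,2][mm>0]),cv2.minAreaRect(k), onz(c,*cv2.minAreaRect(k)[0],.087))
    g=cv2.cvtColor(p,cv2.COLOR_RGB2GRAY); print(g[155:178,170:195:2])
    # stake
    hsv=cv2.cvtColor(p,cv2.COLOR_RGB2HSV)
    m=((hsv[...,1]<60)&(P[...,2]>.08)); m[:, :265]=0;m[:,325:]=0;m[:140]=0;m[200:]=0
    Q=P[m];print(len(Q),Q.min(0),Q.max(0)); h=Q[Q[:,2]>.145]; print('head',len(h),h.mean(0).round(4)); k=Q[Q[:,2]<.13]; print('low',len(k),k.mean(0).round(4))
    sp=P[...,2]
    for v in range(145,180,2): print(v,[int(1000*sp[v,u]) if m[v,u] else 0 for u in range(274,312,2)])
E
```

```text
[[-0.    -0.943  0.333]
 [-0.001  0.333  0.943]
 [-1.    -0.    -0.001]]
cam in tool [-0.166  0.077 -0.001] [[ 0.001  0.303 -0.953]
 [-0.     0.953  0.303]
 [ 1.    -0.     0.001]]
z med 0.08566587304663875 ((181.0, 166.0), (34.0, 34.0), 90.0) [0.50524178 0.25502722 0.087     ]
[[117 116 117 117 116 118 113 115 114 115 115 117 115]
 [113 117 116 117 114 113 116 118 114 116 118 118 118]
 [117 115 115 118 116 114 116 116 119 115 119 116 117]
 [117 116 116 119 116 114 114 118 115 118 117 118 120]
 [119 119 119 115 121 115 118 115 114 115 118 118 116]
 [115 120 115 118  99  74  76 105 115 115 122 119 117]
 [118 117 119 102  78  72  75  76 105 116 117 118 118]
 [119 119 119  74  71  65  70  74  83 118 116 118 119]
 [119 119 113  70  55  45  46  62  68 117 119 117 119]
 [120 119 102  70  43  32  39  46  67 109 121 116 118]
 [115 119  87  65  41  38  38  40  69 105 119 118 120]
 [117 120  85  60  46  42  46  52  68 102 119 116 122]
 [115 121  83  61  39  40  50  59  74 106 121 119 119]
 [122 117  94  69  46  39  58  57  67 114 118 117 119]
 [118 118 104  71  49  44  59  61  71 119 118 119 1
[... 1189 characters left out ...]
52, 158, 157, 154, 155, 154, 0, 0, 0, 0, 0]
163 [0, 0, 0, 0, 97, 98, 141, 150, 157, 153, 156, 155, 150, 153, 149, 0, 0, 0, 0]
165 [0, 0, 0, 0, 93, 94, 143, 153, 154, 153, 151, 151, 149, 148, 145, 0, 0, 0, 0]
167 [0, 0, 0, 0, 0, 90, 139, 153, 150, 149, 146, 148, 148, 145, 142, 0, 0, 0, 0]
169 [0, 0, 0, 0, 0, 0, 0, 150, 149, 149, 147, 147, 143, 144, 142, 0, 0, 0, 0]
171 [0, 0, 0, 0, 0, 0, 0, 145, 146, 147, 143, 144, 144, 142, 0, 0, 0, 0, 0]
173 [0, 0, 0, 0, 0, 0, 0, 0, 142, 144, 143, 141, 140, 0, 0, 0, 0, 0, 0]
175 [0, 0, 0, 0, 0, 0, 0, 0, 0, 0, 0, 0, 0, 0, 0, 0, 0, 0, 0]
177 [0, 0, 0, 0, 0, 0, 0, 0, 0, 0, 0, 0, 0, 0, 0, 0, 0, 0, 0]
179 [0, 0, 0, 0, 0, 0, 0, 0, 0, 0, 0, 0, 0, 0, 0, 0, 0, 0, 0]
```

```bash
python3 - <<'E'
from h import *
plan([.505,.255,.225],frame([0,0,-1],[0,1,0]))
E
```

```text
total shift tool [ -16.9 -391.1 -265.8] turn [-3.24 -0.01 -0.  ] rows 10
[-1.69, -39.11, -26.58, -0.32, -0.0, -0.0]
[-1.7, -38.19, -27.89, -0.32, -0.0, -0.0]
[-1.7, -37.22, -29.17, -0.32, -0.0, -0.0]
[-1.7, -36.2, -30.42, -0.32, -0.0, -0.0]
[-1.71, -35.15, -31.63, -0.32, -0.0, -0.0]
[-1.71, -34.06, -32.81, -0.32, -0.0, -0.0]
[-1.72, -32.92, -33.95, -0.32, -0.0, -0.0]
[-1.72, -31.75, -35.05, -0.32, -0.0, -0.0]
[-1.73, -30.54, -36.1, -0.32, -0.0, -0.0]
[-1.73, -29.3, -37.12, -0.32, -0.0, -0.0]
```

```bash
python3 -m jog '-1 -39 -27 -0.32 0 0 85; -2 -38 -28 -0.32 0 0 85; -2 -37 -29 -0.32 0 0 85; -2 -36 -30 -0.32 0 0 85; -1 -35 -32 -0.32 0 0 85'; python3 -m jog '-2 -34 -33 -0.32 0 0 85; -2 -33 -34 -0.32 0 0 85; -1 -32 -35 -0.32 0 0 85; -2 -30 -36 -0.32 0 0 85; -2 -29 -37 -0.32 0 0 85'; python3 -m jog '0 0 0 0 0 0 85;0 0 0 0 0 0 85'
python3 - <<'E'
from h import *
snap('wrist','w1'); print(RT()[0],RT()[1].as_matrix().round(3))
E
```

```text
t: 0.65
eef_pos: [0.3648, 0.4441, 0.2164]
tool_rot: [0.541, -0.456, 0.541, 0.456]
contact_force: [1.4, 0.2, -0.2]
gripper_width: 0.996
t: 1.15
eef_pos: [0.5035, 0.2531, 0.2254]
tool_rot: [0.501, -0.499, 0.501, 0.499]
contact_force: [0.4, -0.4, -0.5]
gripper_width: 0.994
t: 1.35
eef_pos: [0.5033, 0.2536, 0.2252]
tool_rot: [0.502, -0.498, 0.502, 0.498]
contact_force: [-0.1, 0.1, -0.7]
gripper_width: 0.994
[0.50233967 0.25527655 0.225158  ] [[-0.001 -1.     0.005]
 [ 0.     0.005  1.   ]
 [-1.     0.001  0.   ]]
```

View pics/w1.png

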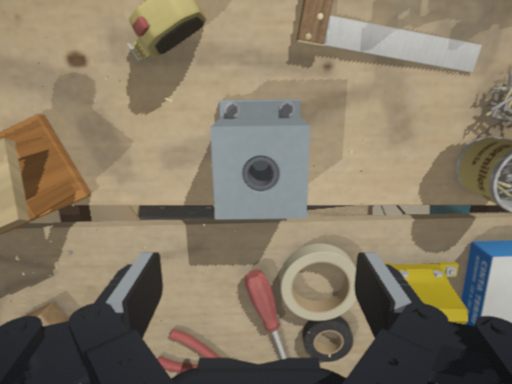

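The wrist view shows the holder block with the socket mouth at about (261,173). The tape is at (165,25) and the square at (390,40). I fit the mouth and the block's top face next.

```bash
python3 - <<'E'
from h import *
p,d,c=load('w1');P=cloud(d,c);g=cv2.cvtColor(p,cv2.COLOR_RGB2GRAY)
m=np.zeros(d.shape,np.uint8);m[145:205,230:295]=(g[145:205,230:295]<95)
cs,_=cv2.findContours(m,cv2.RETR_EXTERNAL,cv2.CHAIN_APPROX_NONE);k=max(cs,key=cv2.contourArea);e=cv2.fitEllipse(k);print(e)
top=np.zeros(d.shape,bool);top[130:215,215:305]=1;top&=abs(P[...,2]-.087)<.02; top&=(m==0)
z=np.median(P[...,2][top]);print('z',z)
zb=np.median(P[...,2][60:90,230:290]);print('bench z',zb)
for zz in(.085,z): print(onz(c,*e[0],zz), 'dia',np.linalg.norm(onz(c,e[0][0]-e[1][1]/2,e[0][1],zz)-onz(c,e[0][0]+e[1][1]/2,e[0][1],zz)))
t=cv2.morphologyEx(top.astype(np.uint8),cv2.MORPH_CLOSE,np.ones((25,25)));cs,_=cv2.findContours(t,cv2.RETR_EXTERNAL,cv2.CHAIN_APPROX_NONE);r=cv2.minAreaRect(max(cs,key=cv2.contourArea));print(r,onz(c,*r[0],z))
print([RT()[0].round(4).tolist() for _ in range(2)])
E
```

```text
((260.4691467285156, 172.68435668945312), (25.33057975769043, 27.334794998168945), 92.9227066040039)
z 0.08521538375689991
bench z -0.0006515390411077904
[0.5044819  0.25453307 0.085     ] dia 0.025726707215928058
[0.50442668 0.25453232 0.08521538] dia 0.025708599188106585
((259.5, 172.0), (84.0, 89.0), 90.0) [0.50375644 0.2536256  0.08521538]
[[0.5023, 0.2553, 0.2252], [0.5023, 0.2553, 0.2252]]
```

```bash
python3 -m jog '-10 0 -48 0 0 0 85; -10 0 -49 0 0 0 85; -8 0 -49 0 0 0 85; -7 0 -49 0 0 0 85; 0 0 -49 0 0 0 85'; python3 -m jog '0 0 -46 0 0 0 85;0 0 0 0 0 0 85; 0 0 0 0 0 0 85'
python3 - <<'E'
from h import *
snap('wrist','w2'); print(RT()[0],RT()[1].as_matrix().round(3))
E
```

```text
t: 1.9
eef_pos: [0.5017, 0.0114, 0.2614]
tool_rot: [0.501, -0.5, 0.499, 0.5]
contact_force: [0.4, -0.4, -0.4]
gripper_width: 0.992
t: 2.2
eef_pos: [0.5013, -0.0342, 0.2603]
tool_rot: [0.501, -0.499, 0.501, 0.499]
contact_force: [0.3, 0.6, 0.3]
gripper_width: 0.996
[ 0.50141455 -0.0329154   0.26024026] [[-0.    -1.     0.002]
 [ 0.001  0.002  1.   ]
 [-1.     0.     0.001]]
```

View pics/w2.png

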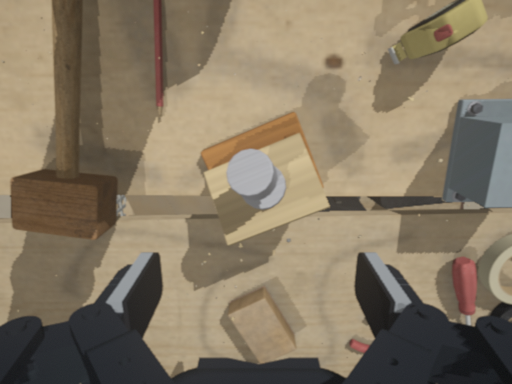

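The wrist view shows the stake head's top disc at about (252,174), the collar behind it at (266,188), and the rack's low edge running from (202,155) to (297,115). Now I fit the deck normal and the head disc.

```bash
python3 - <<'E'
from h import *
p,d,c=load('w2');P=cloud(d,c);hsv=cv2.cvtColor(p,cv2.COLOR_RGB2HSV)
roi=np.zeros(d.shape,bool);roi[110:245,198:332]=1
grey=roi&(hsv[...,1]<45)&(d>0)
def plane(Q):
    for _ in range(4):
        mu=Q.mean(0);n=np.linalg.svd(Q-mu)[2][2];n*=np.sign(n[2]);r=(Q-mu)@n;Q=Q[abs(r)<2.5*r.std()+1e-4]
    return mu,n,r.std(),len(Q)
deck=roi&~grey&(P[...,2]>.06)
mu,n,s,k=plane(P[deck]);print('deck',mu.round(4),n.round(3),s,k,'tilt',np.degrees(np.arccos(n[2])))
hd=grey&(P[...,2]>.14)
mh,nh,s,k=plane(P[hd]);print('head',mh.round(4),nh.round(3),s,k,np.degrees(np.arccos(nh[2])))
# bright top disc by colour: contour
g=cv2.cvtColor(p,cv2.COLOR_RGB2GRAY)
m=(hd).astype(np.uint8);m=cv2.morphologyEx(m,cv2.MORPH_OPEN,np.ones((3,3)));cs,_=cv2.findContours(m,cv2.RETR_EXTERNAL,cv2.CHAIN_APPROX_NONE);k=max(cs,key=cv2.contourArea);print(cv2.fitEllipse(k))
a=cv2.resize(p[100:250,190:340,::-1],None,fx=4,fy=4,interpolation=cv2.INTER_CUBIC);cv2.imwrite('pics/w2c.png',a)
# rack deck outline -> edges
E=cv2.morphologyEx((deck|grey).astype(np.uint8),cv2.MORPH_OPEN,np.ones((5,5)));cs,_=cv2.findContours(E,cv2.RETR_EXTERNAL,cv2.CHAIN_APPROX_NONE);print(cv2.minAreaRect(max(cs,key=cv2.contourArea)))
E
```

```text
deck [ 0.53   -0.0247  0.0977] [0.875 0.464 0.134] 0.024005052831975907 6019 tilt 82.29491069615118
head [ 0.4951 -0.0425  0.1492] [-0.455 -0.182  0.871] 0.0007244079265228419 1647 29.377534948836576
((251.2785186767578, 174.85826110839844), (46.618812561035156, 48.42802810668945), 95.71643829345703)
((263.60260009765625, 186.9607391357422), (84.47673797607422, 109.11923217773438), 69.07550048828125)
```

View pics/w2c.png

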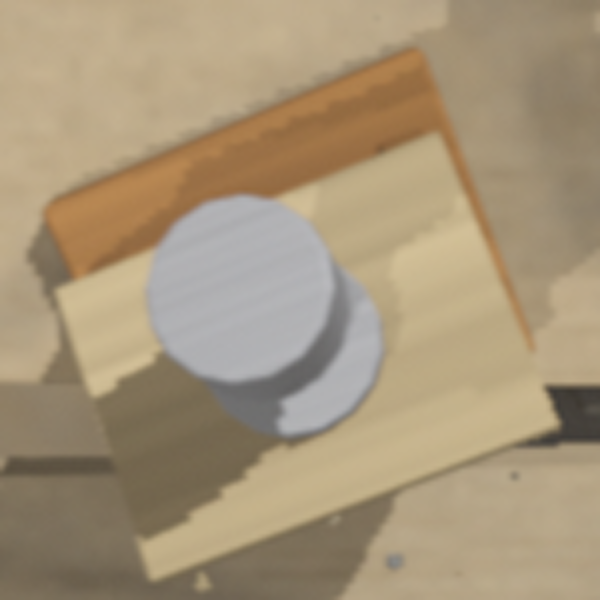

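```bash
python3 - <<'E'
from h import *
p,d,cw=load('w2');_,_,ct=load('top0');_,_,cs=load('scene0')
p3=load('scene0')[0]
rays=[ray(cw,250.4,172.3),ray(ct,295.7,167.2)]
A=0;b=0
for o,r in rays:
    r=r/np.linalg.norm(r);M=np.eye(3)-np.outer(r,r);A=A+M;b=b+M@o
X=np.linalg.solve(A,b);print('tri',X,[np.linalg.norm(np.cross(X-o,r/np.linalg.norm(r))) for o,r in rays])
n=np.array([-.455,-.182,.871]);mu=np.array([.4951,-.0425,.1492])
for o,r in rays: print(o+r*((mu-o)@n)/(r@n))
# depth-only, on median of small disc
P=cloud(d,cw);print(np.median(P[164:181,242:259].reshape(-1,3),0))
Pt=cloud(load('top0')[1],ct);print(np.median(Pt[164:171,292:300].reshape(-1,3),0))
# collar: plane through collar top 46mm-8.. below top ; collar ellipse outer in zoom centre ~
E
```

```text
tri [ 0.49522373 -0.04146678  0.14544188] [np.float64(0.0006112417541765246), np.float64(0.0006112417541765223)]
[ 0.49466623 -0.04186467  0.14910616]
[ 0.49431424 -0.04057321  0.14919214]
[ 0.49445948 -0.04220276  0.14900354]
[ 0.49504466 -0.0401459   0.14896145]
```

```bash
cat > st.py <<'E'
from h import *
az=np.radians(21.8);n=np.array([-.5*np.cos(az),-.5*np.sin(az),np.cos(np.pi/6)])
top=np.array([.4945,-.0415,.149]);hc=top-.014*n
Rg=frame(-n,[-np.sin(az),np.cos(az),0]);tcp=hc-.023*n
E
python3 - <<'E'
from st import *
print(tcp)
plan(tcp+.1*n,Rg)
E
```

```text
[ 0.51167699 -0.0346297   0.11695706]
total shift tool [ 56.7  36.1 -20.4] turn [-3.57 -0.95 -4.94] rows 5
[11.33, 7.22, -4.08, -0.71, -0.19, -0.99]
[10.44, 8.64, -3.7, -0.71, -0.19, -0.99]
[9.41, 9.93, -3.21, -0.71, -0.19, -0.99]
[8.26, 11.06, -2.6, -0.71, -0.19, -0.99]
[7.02, 12.02, -1.88, -0.71, -0.19, -0.99]
```

```bash
python3 -m jog '0 7 -4 -0.71 -0.19 -0.99 85; 0 9 -4 -0.71 -0.19 -0.99 85; 10 10 -3 -0.71 -0.19 -0.99 85; 18 11 -3 -0.71 -0.19 -0.99 85; 18 12 -2 -0.71 -0.19 -0.99 85'; python3 -m jog '0 0 0 0 0 0 85;0 0 0 0 0 0 85'
python3 - <<'E'
from st import *
plan(tcp+.1*n,Rg);print(RT()[2]['q'].round(3))
snap('wrist','w3')
E
```

```text
t: 2.75
eef_pos: [0.4715, -0.0465, 0.2154]
tool_rot: [-0.535, 0.652, -0.255, -0.473]
contact_force: [0.2, 2.5, 0.3]
gripper_width: 0.992
t: 2.95
eef_pos: [0.4739, -0.0466, 0.217]
tool_rot: [-0.536, 0.65, -0.258, -0.473]
contact_force: [0.2, 0.1, 0.8]
gripper_width: 0.991
total shift tool [ 7.2 15.3 -3.6] turn [-0.39  0.02 -0.51] rows 1
[7.23, 15.27, -3.59, -0.39, 0.02, -0.51]
[-0.328 -0.089  0.444  2.33  -0.387  0.508  2.337]
```

View pics/w3.png

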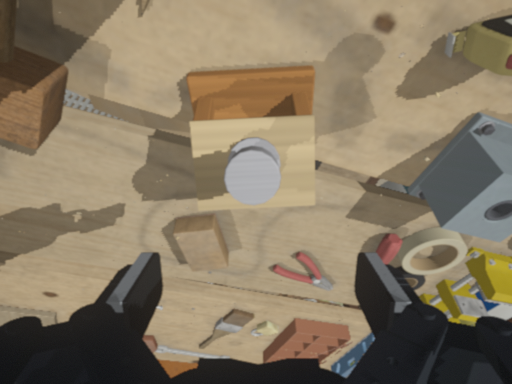

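The camera now looks along the stake's axis. The head's disc is centred near (253,174) and the rack is square in view. I refine the head centre from this view before closing in.

```bash
python3 - <<'E'
from st import *
p,d,c=load('w3');P=cloud(d,c);hsv=cv2.cvtColor(p,cv2.COLOR_RGB2HSV)
h=(P-top)@n
m=(abs(h)<.006)&(np.linalg.norm(P-top,axis=-1)<.04)&(hsv[...,1]<45)
print(m.sum(),np.median(h[m]))
Q=P[m];mu=Q.mean(0);nn=np.linalg.svd(Q-mu)[2][2];nn*=np.sign(nn[2]);print(nn)
cs,_=cv2.findContours(m.astype(np.uint8),cv2.RETR_EXTERNAL,cv2.CHAIN_APPROX_NONE);e=cv2.fitEllipse(max(cs,key=cv2.contourArea));print(e)
o,r=ray(c,*e[0]);t=((mu-o)@nn)/(r@nn);X=o+r*t;print('top',X,'old',top,'dia',e[1][1]/c['fx']*t)
E
```

```text
2464 1.3991101903731136e-05
[-0.47253009 -0.19144168  0.86027054]
((252.57229614257812, 175.96360778808594), (55.12202453613281, 55.2775993347168), 143.5717010498047)
top [ 0.49293104 -0.04365119  0.14763464] old [ 0.4945 -0.0415  0.149 ] dia 0.0402766528413897
```

```bash
sed -i 's/top=np.array.*;hc/top=np.array([.4936,-.0426,.1484]);hc/' st.py; python3 - <<'E'
from st import *
plan(tcp+.05*n,Rg)
E
```

```text
total shift tool [57.4 15.  -3.8] turn [-0.38  0.01 -0.5 ] rows 2
[28.69, 7.52, -1.92, -0.19, 0.01, -0.25]
[28.48, 8.3, -1.74, -0.19, 0.01, -0.25]
```

```bash
python3 -m jog '10 8 -2 -0.19 0 -0.25 85;10 8 -2 -0.19 0 -0.25 85; 18 0 0 0 0 0 85; 18 0 0 0 0 0 85;0 0 0 0 0 0 85'; python3 -m jog '0 0 0 0 0 0 85'
python3 - <<'E'
from st import *
plan(tcp+.05*n,Rg);plan(tcp,Rg);print(RT()[2]['q'].round(3))
E
```

```text
t: 3.5
eef_pos: [0.4882, -0.045, 0.1595]
tool_rot: [-0.535, 0.667, -0.231, -0.464]
contact_force: [0.5, -0.0, 0.2]
gripper_width: 0.993
t: 3.6
eef_pos: [0.4877, -0.0462, 0.1607]
tool_rot: [-0.534, 0.668, -0.231, -0.464]
contact_force: [-0.8, -1.1, 0.0]
gripper_width: 0.999
total shift tool [1.  0.3 1.1] turn [ 0.01  0.01 -0.  ] rows 1
[1.04, 0.29, 1.13, 0.01, 0.01, -0.0]
total shift tool [51.   0.3  1.1] turn [ 0.01  0.01 -0.  ] rows 2
[25.52, 0.14, 0.53, 0.0, 0.01, -0.0]
[25.52, 0.14, 0.55, 0.0, 0.01, -0.0]
[-0.363  0.053  0.54   2.408 -0.925  0.37   2.945]
```

Joint 7 is close to its limit at 2.945. A half turn about tool x gives the same grasp, so I'll flip the other way round and test the direction first.

```bash
python3 -m jog '-5 0 0 1.4 0 0 85'; python3 -c "
from st import *
print(RT()[2]['q'].round(3))"
```

```text
t: 3.7
eef_pos: [0.485, -0.0475, 0.1652]
tool_rot: [-0.582, 0.627, -0.264, -0.445]
contact_force: [-0.4, -0.3, 0.2]
gripper_width: 0.994
[-0.378  0.036  0.556  2.409 -0.882  0.374  2.757]
```

Positive x turns lower joint 7, so I continue to a full half turn (30 units in all).

```bash
for i in 1; do python3 -m jog '0 0 0 1.4 0 0 85;0 0 0 1.4 0 0 85;0 0 0 1.4 0 0 85;0 0 0 1.4 0 0 85;0 0 0 1.4 0 0 85'; done; python3 -m jog '0 0 0 1.4 0 0 85;0 0 0 1.4 0 0 85;0 0 0 1.4 0 0 85;0 0 0 1.4 0 0 85;0 0 0 1.4 0 0 85';python3 -m jog '0 0 0 1.4 0 0 85;0 0 0 1.4 0 0 85;0 0 0 1.4 0 0 85;0 0 0 1.4 0 0 85;0 0 0 1.4 0 0 85'; python3 -m jog '0 0 0 1.4 0 0 85;0 0 0 1.4 0 0 85;0 0 0 1.4 0 0 85;0 0 0 1.4 0 0 85;0 0 0 1.4 0 0 85'; python3 -m jog '0 0 0 0.6 0 0 85;0 0 0 0 0 0 85'
sed -i 's/^Rg=.*;tcp/Rg=frame(-n,[np.sin(az),-np.cos(az),0]);tcp/' st.py
python3 - <<'E'
from st import *
plan(tcp+.05*n,Rg);plan(tcp,Rg);print(RT()[2]['q'].round(3))
snap('wrist','w4')
E
```

```text
t: 4.2
eef_pos: [0.4852, -0.0476, 0.166]
tool_rot: [0.77, -0.375, 0.406, 0.319]
contact_force: [0.5, -0.5, -0.6]
gripper_width: 0.997
t: 4.7
eef_pos: [0.4852, -0.0476, 0.166]
tool_rot: [0.853, -0.074, 0.494, 0.152]
contact_force: [0.4, 0.1, -0.1]
gripper_width: 0.995
t: 5.2
eef_pos: [0.4851, -0.0476, 0.1659]
tool_rot: [0.823, 0.237, 0.516, -0.035]
contact_force: [-0.3, 0.1, 0.6]
gripper_width: 0.998
t: 5.7
eef_pos: [0.4852, -0.0476, 0.1659]
tool_rot: [0.683, 0.516, 0.469, -0.217]
contact_force: [0.0, 0.6, 0.2]
gripper_width: 0.998
t: 5.9
eef_pos: [0.4851, -0.0475, 0.1658]
tool_rot: [0.668, 0.535, 0.463, -0.23]
contact_force: [0.8, 0.0, -0.8]
gripper_width: 0.993
total shift tool [ 6.9 -0.3 -1.4] turn [-0.   -0.01 -0.02] rows 1
[6.92, -0.32, -1.43, -0.0, -0.01, -0.02]
total shift tool [56.9 -0.4 -1.4] turn [-0.   -0.01 -0.02] rows 2
[28.46, -0.22, -0.69, -0.0, -0.01, -0.01]
[28.46, -0.18, -0.7, -0.0, -0.01, -0.01]
[-0.518  0.031  0.706  2.416 -0.892  0.379 -0.22 ]
```

View pics/w4.png

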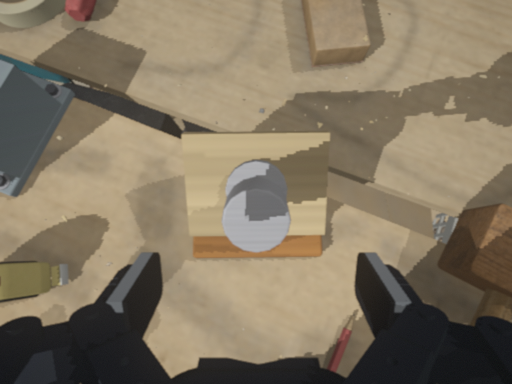

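The head's disc is now at about (257,218), between the fingers. A quick re-measure from this opposite side cancels the camera offset.

```bash
python3 - <<'E'
from st import *
p,d,c=load('w4');P=cloud(d,c);hsv=cv2.cvtColor(p,cv2.COLOR_RGB2HSV)
h=(P-top)@n
m=(abs(h)<.006)&(np.linalg.norm(P-top,axis=-1)<.04)&(hsv[...,1]<60)
Q=P[m];mu=Q.mean(0);nn=np.linalg.svd(Q-mu)[2][2];nn*=np.sign(nn[2]);print(nn,np.median(h[m]))
cs,_=cv2.findContours(m.astype(np.uint8),cv2.RETR_EXTERNAL,cv2.CHAIN_APPROX_NONE);e=cv2.fitEllipse(max(cs,key=cv2.contourArea));print(e)
o,r=ray(c,*e[0]);t=((mu-o)@nn)/(r@nn);X=o+r*t;print('top',X,'dia',e[1][1]/c['fx']*t, 'in tool', Rg.inv().apply(X-tcp)*1000)
E
```

```text
[-0.44464728 -0.18152429  0.87711899] -0.00011785597815442993
((256.0094299316406, 218.43316650390625), (65.18499755859375, 67.64761352539062), 89.86671447753906)
top [ 0.49553629 -0.04308667  0.14905927] dia 0.040417204196174325 in tool [-36.76240697   1.7300728    1.17094619]
```

```bash
python3 -m jog '20 0 0 0 0 0 85;20 0 -1 0 0 0 85;17 0 0 0 0 0 85;0 0 0 0 0 0 85;0 0 0 0 0 0 85'
python3 - <<'E'
from st import *
plan(tcp,Rg);print(RT()[2]['q'].round(3))
E
```

```text
t: 6.45
eef_pos: [0.5107, -0.0373, 0.1157]
tool_rot: [0.667, 0.536, 0.462, -0.232]
contact_force: [-1.1, -0.7, 1.1]
gripper_width: 0.994
total shift tool [-0.2  0.8 -1.4] turn [-0.04  0.   -0.01] rows 1
[-0.22, 0.84, -1.44, -0.04, 0.0, -0.01]
[-0.297  0.207  0.462  2.407 -1.365  0.348  0.209]
```

```bash
python3 -m jog '0 0 0 0 0 0 40;0 0 0 0 0 0 40;0 0 0 0 0 0 40;0 0 0 0 0 0 40;0 0 0 0 0 0 38' 90; python3 -m jog '0 0 0 0 0 0 36;0 0 0 0 0 0 36;0 0 0 0 0 0 36' 90
python3 - <<'E'
from st import *
plan(tcp,Rg);print(RT()[2]['q'].round(3),RT()[2]['torque'])
snap('wrist','w5')
E
```

```text
t: 6.95
eef_pos: [0.5106, -0.0359, 0.1163]
tool_rot: [0.668, 0.536, 0.463, -0.23]
contact_force: [-10.2, -1.1, 14.9]
gripper_width: 0.462
t: 7.25
eef_pos: [0.5105, -0.0359, 0.1165]
tool_rot: [0.668, 0.536, 0.462, -0.23]
contact_force: [-12.2, -1.0, 18.7]
gripper_width: 0.45
total shift tool [ 0.3  0.2 -0.1] turn [-0.02 -0.01 -0.03] rows 1
[0.26, 0.24, -0.09, -0.02, -0.01, -0.03]
[-0.299  0.205  0.462  2.408 -1.366  0.349  0.211] [0.26031569 0.82969767 0.33126294]
```

View pics/w5.png

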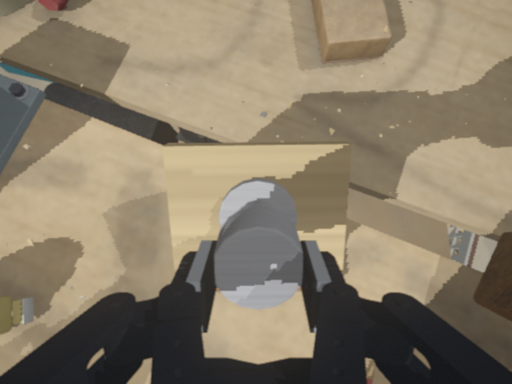

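```bash
python3 -m jog '-3 0 0 0 0 0 36;-3 0 0 0 0 0 36;-4 0 0 0 0 0 36;-5 0 0 0 0 0 36;-5 0 0 0 0 0 36' 100
python3 - <<'E'
from st import *
plan(tcp+.02*n,Rg);print(RT()[2]['q'].round(3))
E
```

```text
t: 7.8
eef_pos: [0.5005, -0.0396, 0.1322]
tool_rot: [0.668, 0.535, 0.464, -0.232]
contact_force: [1.7, 0.6, -5.7]
gripper_width: 0.442
total shift tool [-0.8  1.6  0.2] turn [-0.01 -0.01  0.01] rows 1
[-0.84, 1.59, 0.17, -0.01, -0.01, 0.01]
[-0.335  0.15   0.505  2.413 -1.204  0.352  0.062]
```

```bash
python3 -m jog '-8 0 0 0 0 0 36;-8 0 0 0 0 0 36;-8 0 0 0 0 0 36;-8 0 0 0 0 0 36;0 0 0 0 0 0 36' 100
python3 - <<'E'
from st import *
plan(tcp+.052*n,Rg);print(RT()[2]['q'].round(3))
E
```

```text
t: 8.3
eef_pos: [0.4854, -0.0458, 0.1601]
tool_rot: [0.668, 0.535, 0.463, -0.231]
contact_force: [-0.3, 0.4, -6.2]
gripper_width: 0.443
total shift tool [-0.4  1.8  0.1] turn [-0.01 -0.01  0.  ] rows 1
[-0.44, 1.75, 0.07, -0.01, -0.01, 0.0]
[-0.392  0.049  0.569  2.415 -0.929  0.368 -0.194]
```

```bash
python3 -m jog '-8 1 0 0 0 0 36;-8 0 0 0 0 0 36;-8 0 0 0 0 0 36;-8 0 0 0 0 0 36;-4 0 0 0 0 0 36' 100
python3 - <<'E'
from st import *
plan(tcp+.088*n,Rg);print(RT()[2]['q'].round(3))
snap('wrist','w6');snap('scene','s6')
E
```

```text
t: 8.8
eef_pos: [0.4694, -0.052, 0.1912]
tool_rot: [0.667, 0.535, 0.464, -0.232]
contact_force: [0.6, 0.0, -5.8]
gripper_width: 0.442
total shift tool [-0.9  1.1  0.3] turn [-0.01 -0.02  0.01] rows 1
[-0.93, 1.12, 0.27, -0.01, -0.02, 0.01]
[-0.389 -0.063  0.558  2.405 -0.623  0.409 -0.487]
```

View pics/s6.png

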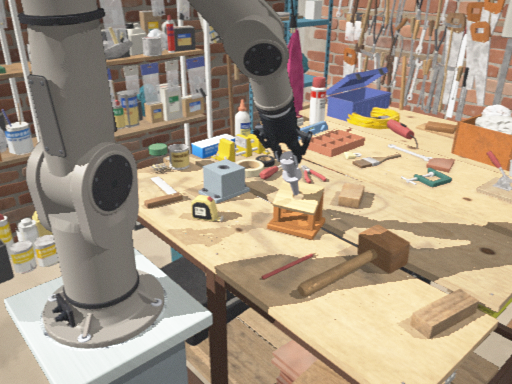

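View pics/w6.png

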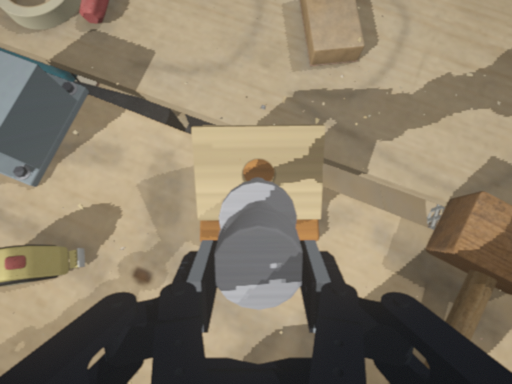

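The stake is fully drawn: the rack hole shows empty at (258,172) and the stake is held with its head at (258,265). Now I raise it, turn it upright and carry it to the holder.

```bash
python3 - <<'E'
from st import *
p,R,_=RT()
a=np.radians(27);Rv=frame([0,0,-1],[np.sin(a),-np.cos(a),0])
plan(p+np.array([0,0,.04]),R)
plan([.5047,.2547,.25],Rv,p0=p+np.array([0,0,.04]))
E
```

```text
total shift tool [-34.6  20.   -0.1] turn [0. 0. 0.] rows 1
[-34.64, 20.0, -0.08, 0.0, 0.0, 0.0]
total shift tool [  57.5  135.5 -272. ] turn [-0.86  0.21 -5.  ] rows 7
[8.22, 19.36, -38.86, -0.12, 0.03, -0.71]
[6.85, 20.42, -38.58, -0.12, 0.03, -0.71]
[5.41, 21.37, -38.29, -0.12, 0.03, -0.71]
[3.9, 22.21, -38.0, -0.12, 0.03, -0.71]
[2.33, 22.93, -37.7, -0.12, 0.03, -0.71]
[0.71, 23.52, -37.4, -0.12, 0.03, -0.71]
[-0.95, 23.99, -37.09, -0.12, 0.03, -0.71]
```

```bash
python3 -m jog '-12 7 0 0 0 0 36;-12 7 0 0 0 0 36;-11 6 0 0 0 0 36;0 0 0 0 0 0 36' 100; python3 -m jog '8 19 -39 -0.12 0.03 -0.71 36;7 20 -39 -0.12 0.03 -0.71 36;5 21 -38 -0.12 0.03 -0.71 36; 4 22 -38 -0.12 0.03 -0.71 36; 2 23 -38 -0.12 0.03 -0.71 36' ; python3 -m jog '1 23 -37 -0.12 0.03 -0.71 36; -1 24 -37 -0.12 0.03 -0.71 36;0 0 0 0 0 0 36;0 0 0 0 0 0 36'
python3 - <<'E'
from st import *
a=np.radians(27);Rv=frame([0,0,-1],[np.sin(a),-np.cos(a),0])
plan([.5047,.2547,.25],Rv);print(RT()[2]['q'].round(3))
snap('wrist','w7');snap('scene','s7');snap('top','t7')
E
```

```text
t: 9.3
eef_pos: [0.4711, -0.0523, 0.2331]
tool_rot: [0.668, 0.535, 0.462, -0.231]
contact_force: [-0.0, 0.2, -6.0]
gripper_width: 0.445
t: 9.8
eef_pos: [0.4921, 0.1582, 0.2454]
tool_rot: [0.627, 0.426, 0.564, -0.327]
contact_force: [2.8, 0.1, -5.0]
gripper_width: 0.445
t: 10.2
eef_pos: [0.5021, 0.2453, 0.2501]
tool_rot: [0.605, 0.375, 0.601, -0.363]
contact_force: [-0.1, -1.2, -5.9]
gripper_width: 0.448
total shift tool [ 0.3  6.6 -7.2] turn [ 0.01 -0.03 -0.17] rows 1
[0.26, 6.57, -7.17, 0.01, -0.03, -0.17]
[-0.548  0.239 -0.02   1.801  0.003  1.085 -1.668]
```

View pics/w7.png

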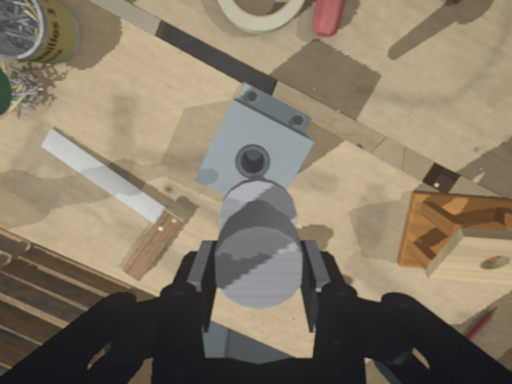

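View pics/s7.png

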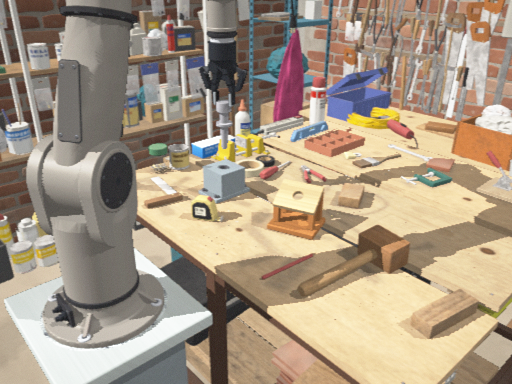

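The wrist view shows the stake hanging in the grip with its head at (258,262), collar arc near (258,195), and the socket at (253,160). The scene view shows it upright. I work out the stake's axis in the tool frame.

```bash
cat > ax.py <<'E'
from h import *
import sys
def axis(tag,p,R):
    im,d,c=load(tag);P=cloud(d,c);Q=R.inv().apply((P-p).reshape(-1,3)).reshape(P.shape)*1000
    hsv=cv2.cvtColor(im,cv2.COLOR_RGB2HSV)
    near=(np.hypot(Q[...,1],Q[...,2])<32)&(d>0)&(Q[...,0]>-50)&(Q[...,0]<45)
    x=Q[...,0][near];hh,e=np.histogram(x,np.arange(-50,45,3));print(list(zip(e.astype(int),hh)))
    for lo,hi,nm in((-45,-30,'disc'),(14,36,'collar')):
        m=near&(Q[...,0]>lo)&(Q[...,0]<hi);m=cv2.morphologyEx(m.astype(np.uint8),cv2.MORPH_OPEN,np.ones((3,3)))
        m[:, :205]=0;m[:,312:]=0
        cs,_=cv2.findContours(m,cv2.RETR_EXTERNAL,cv2.CHAIN_APPROX_NONE);k=max(cs,key=cv2.contourArea)
        q=Q[m>0];print(nm,len(q),'median',np.median(q,0).round(1),'min',q.min(0).round(1),'max',q.max(0).round(1))
        if nm=='disc':
            mu=q.mean(0);nn=np.linalg.svd(q-mu)[2][2];print(' normal in tool',(nn*-np.sign(nn[0])).round(3))
    return Q
E
python3 - <<'E'
from ax import *
p,R,_=RT();axis('w7',p,R)
E
```

```text
[(np.int64(-50), np.int64(329)), (np.int64(-47), np.int64(304)), (np.int64(-44), np.int64(285)), (np.int64(-41), np.int64(271)), (np.int64(-38), np.int64(2171)), (np.int64(-35), np.int64(4315)), (np.int64(-32), np.int64(355)), (np.int64(-29), np.int64(270)), (np.int64(-26), np.int64(192)), (np.int64(-23), np.int64(183)), (np.int64(-20), np.int64(164)), (np.int64(-17), np.int64(163)), (np.int64(-14), np.int64(147)), (np.int64(-11), np.int64(118)), (np.int64(-8), np.int64(1)), (np.int64(-5), np.int64(0)), (np.int64(-2), np.int64(0)), (np.int64(1), np.int64(0)), (np.int64(4), np.int64(0)), (np.int64(7), np.int64(0)), (np.int64(10), np.int64(0)), (np.int64(13), np.int64(7)), (np.int64(16), np.int64(36)), (np.int64(19), np.int64(48)), (np.int64(22), np.int64(572)), (np.int64(25), np.int64(1229)), (np.int64(28), np.int64(82)), (np.int64(31), np.int64(40)), (np.int64(34), np.int64(0)), (np.int64(37), np.int64(0)), (np.int64(40), np.int64(0))]
disc 6799 median [-34.7   4.4  -2.4] min [-44.9 -19.1 -25.8] max [-30.   23.1  20.7]
 normal in tool [-1.     0.019  0.006]
collar 2002 median [25.3 14.2 -2.9] min [ 15.4  -3.  -26.4] max [33.2 25.3 20.8]
```

```bash
cat >> ax.py <<'E'
from scipy.optimize import least_squares
def pt(c,p,R,u,v,x):  # pixel -> tool-frame point on plane tool-x = x mm
    o,r=ray(c,u,v);o=R.inv().apply(o-p)*1000;r=R.inv().apply(r);return o+r*(x-o[0])/r[0]
def circ(q,rad): 
    f=lambda s:np.hypot(q[:,0]-s[0],q[:,1]-s[1])-rad
    s=least_squares(f,[0,0],loss='soft_l1',f_scale=.5);return s.x.round(2),np.std(f(s.x)).round(2)
def edges(tag,p,R):
    im,d,c=load(tag);P=cloud(d,c);Q=R.inv().apply((P-p).reshape(-1,3)).reshape(P.shape)*1000
    for nm,x0,rad,a0,a1 in(('disc',-34.7,21,-70,70),('collar',25.3,24,20,160)):
        m=((abs(Q[...,0]-x0)<6)&(np.hypot(Q[...,1],Q[...,2])<34)&(d>0)).astype(np.uint8);m[:,:216]=0;m[:,302:]=0
        if nm=='disc': m[:,:]=m; 
        cs,_=cv2.findContours(m,cv2.RETR_EXTERNAL,cv2.CHAIN_APPROX_NONE);k=max(cs,key=cv2.contourArea)[:,0]
        if nm=='disc':  k=k[(k[:,1]>285)&(k[:,0]>225)&(k[:,0]<295)]   # lower arc
        else: k=k[(k[:,1]<200)]
        q=np.array([pt(c,p,R,u,v,x0)[1:] for u,v in k]);print(nm,len(q),circ(q,rad))
E
python3 - <<'E'
from ax import *
p,R,_=RT();edges('w7',p,R)
im,d,c=load('w7');g=cv2.cvtColor(im,cv2.COLOR_RGB2GRAY)
m=np.zeros(g.shape,np.uint8);m[138:178,230:275]=g[138:178,230:275]<95
cs,_=cv2.findContours(m,cv2.RETR_EXTERNAL,cv2.CHAIN_APPROX_NONE);k=max(cs,key=cv2.contourArea);e=cv2.fitEllipse(k);print(e,onz(c,*e[0],.085),R.inv().apply(onz(c,*e[0],.085)-p)*1000)
b=cv2.resize(im[130:320,190:330,::-1],None,fx=3,fy=3);cv2.imwrite('pics/w7c.png',b)
E
```

```text
disc 71 (array([ 2.94, -2.36]), np.float64(0.2))
collar 76 (array([ 2.05, -2.59]), np.float64(0.33))
((252.24578857421875, 161.22869873046875), (23.02627182006836, 23.93539047241211), 116.718505859375) [0.50578622 0.25326966 0.085     ] [166.71080858   5.18490937  -8.52351025]
```

View pics/w7c.png

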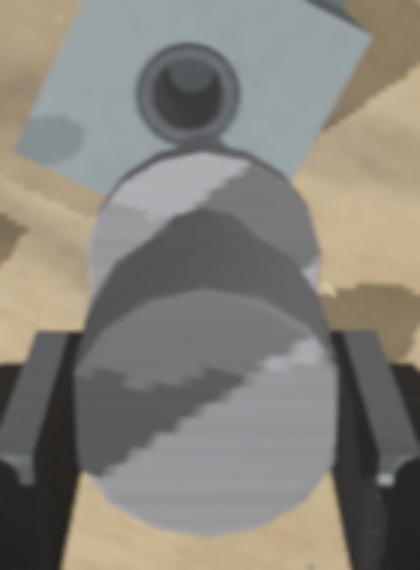

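```bash
python3 - <<'E'
from h import *
p,R,_=RT()
up=R.apply([-1,.015,.004]);up/=np.linalg.norm(up);print('stake up',up,'deg',np.degrees(np.arccos(up[2])))
rv=np.cross(up,[0,0,1]);R2=Ro.from_rotvec(rv)*R
# offset of collar in tool (mm): (25.3,2.05,-2.6); socket world cam-based
S=np.array([.50579,.25327,.085])
col=np.array([33.3,2.0,-2.6])/1000
for h in(.10,):  # collar underside height above the mouth
    plan(S+[0,0,h]-R2.apply(col),R2)
E
```

```text
stake up [-9.04315109e-04 -6.80552335e-03  9.99976433e-01] deg 0.3933582661703982
total shift tool [33.4  5.2 -6.3] turn [-0.   -0.05 -0.04] rows 1
[33.41, 5.2, -6.28, -0.0, -0.05, -0.04]
```

```bash
python3 -m jog '0 2.6 -3 0 -0.05 -0.04 36;10 2.6 -3 0 0 0 36;10 0 0 0 0 0 36;12 0 0 0 0 0 36;0 0 0 0 0 0 36'; python3 -m jog '0 0 0 0 0 0 36'
python3 - <<'E'
from ax import *
p,R,_=RT();print(p)
snap('wrist','w8');im,d,c=load('w8')
edges('w8',p,R)
S=onz(c,252,161,.085)
b=cv2.resize(im[120:320,190:330,::-1],None,fx=3,fy=3);cv2.imwrite('pics/w8c.png',b)
snap('scene','s8');b=cv2.resize(load('s8')[0][60:220,150:310,::-1],None,fx=3.7,fy=3.7);cv2.imwrite('pics/s8c.png',b)
E
```

```text
t: 10.85
eef_pos: [0.5037, 0.2499, 0.2181]
tool_rot: [0.606, 0.373, 0.599, -0.368]
contact_force: [-1.0, 0.6, -5.5]
gripper_width: 0.445
t: 10.95
eef_pos: [0.5049, 0.2506, 0.2201]
tool_rot: [0.606, 0.374, 0.598, -0.367]
contact_force: [0.1, 0.3, -6.1]
gripper_width: 0.448
[0.50491408 0.25058751 0.22008153]
disc 71 (array([0.34, 0.99]), np.float64(0.19))
collar 77 (array([0.63, 0.77]), np.float64(0.29))
```

View pics/w8c.png

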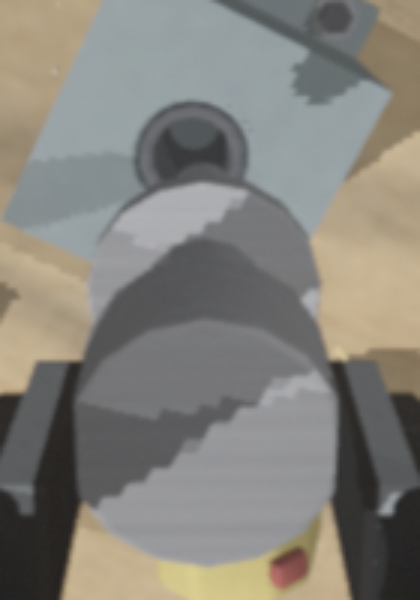

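View pics/s8c.png

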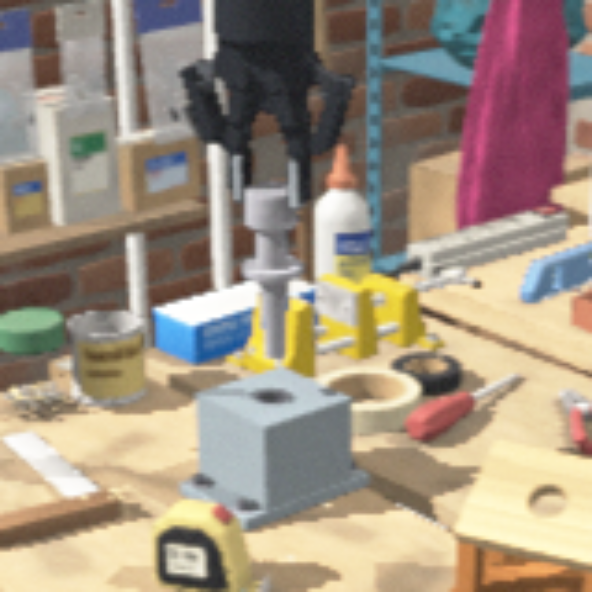

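Tip sits about 30 mm over the mouth. In the crop the socket ring is centred near zoom (191,156), which is pixel (253.7,172). I compute the relative offset within this one image.

```bash
python3 - <<'E'
from ax import *
im,d,c=load('w8');R=RT()[1];p=RT()[0]
edges('w8',p,R)
g=cv2.cvtColor(im,cv2.COLOR_RGB2GRAY)
# ring outer edge: points along rays upward
ctr=np.array([253.7,172.]);pts=[]
for a in np.radians(np.arange(-200,20,6)):
    rr=np.arange(12,26,.25);xs=ctr[0]+rr*np.cos(a);ys=ctr[1]+rr*np.sin(a)
    pr=cv2.remap(cv2.GaussianBlur(g,(3,3),0).astype(np.float32),xs.astype(np.float32)[None],ys.astype(np.float32)[None],cv2.INTER_LINEAR)[0]
    gr=np.diff(pr);i=gr.argmax()
    if gr[i]>3: pts.append([xs[i],ys[i],rr[i]])
pts=np.array(pts);print(pts[:,2].round(1))
S0=R.inv().apply(onz(c,253.7,172,.085)-p)*1000; print('socket approx',S0)
q=np.array([pt(c,p,R,u,v,S0[0])[1:] for u,v,_ in pts])
f=lambda s:np.hypot(q[:,0]-s[0],q[:,1]-s[1])-s[2]
s=least_squares(f,[S0[1],S0[2],15],loss='soft_l1',f_scale=.4);print('socket',s.x.round(2),np.std(f(s.x)))
up=R.inv().apply([0,0,1]);print('up in tool',up.round(4))
E
```

```text
disc 71 (array([0.34, 1.07]), np.float64(0.19))
collar 77 (array([-0.05,  0.84]), np.float64(0.32))
[19.8 19.8 19.  18.8 19.2 19.5 18.8 19.5 19.2 19.2 19.2 19.  19.2 19.5
 19.  18.5 18.8 18.8 18.  18.8 18.5 19.  18.8 19.  19.  18.5 19.  18.8
 18.8 18.5 18.8 19.  18.5 18.5 18.5 18.8 18.8]
socket approx [136.07492571  -0.50888766  -2.90008359]
socket [-0.56 -3.16 17.59] 0.277508615268597
up in tool [-0.9998  0.0171  0.0037]
```

```bash
cat >> ax.py <<'E'
def sock(tag,p,R,u,v):
    im,d,c=load(tag);g=cv2.GaussianBlur(cv2.cvtColor(im,cv2.COLOR_RGB2GRAY),(3,3),0).astype(np.float32);pts=[]
    for a in np.radians(np.arange(-200,20,6)):
        rr=np.arange(13,28,.25);xs=u+rr*np.cos(a);ys=v+rr*np.sin(a)
        gr=np.diff(cv2.remap(g,xs.astype(np.float32)[None],ys.astype(np.float32)[None],cv2.INTER_LINEAR)[0]);i=gr.argmax()
        if gr[i]>3: pts.append([xs[i],ys[i]])
    S0=R.inv().apply(onz(c,u,v,.085)-p)*1000;q=np.array([pt(c,p,R,a,b,S0[0])[1:] for a,b in pts])
    f=lambda s:np.hypot(q[:,0]-s[0],q[:,1]-s[1])-s[2]
    s=least_squares(f,[S0[1],S0[2],15],loss='soft_l1',f_scale=.4);print('socket x',S0[0].round(1),s.x.round(2),np.std(f(s.x)).round(2))
    print('up in tool',R.inv().apply([0,0,1]).round(4))
E
python3 -m jog '0 0.9 -3.6 0 0 0 36;0 0 0 0 0 0 36;0 0 0 0 0 0 36'
python3 - <<'E'
from ax import *
snap('wrist','w9');p,R,_=RT();edges('w9',p,R)
im,d,c=load('w9');b=cv2.resize(im[120:320,190:330,::-1],None,fx=3,fy=3);cv2.imwrite('pics/w9c.png',b)
sock('w9',p,R,253.7,172)
E
```

```text
t: 11.35
eef_pos: [0.5044, 0.255, 0.221]
tool_rot: [0.607, 0.375, 0.598, -0.366]
contact_force: [-0.3, -0.7, -6.1]
gripper_width: 0.445
disc 71 (array([0.36, 0.8 ]), np.float64(0.19))
collar 77 (array([0.68, 0.56]), np.float64(0.28))
socket x 136.0 [-1.48  0.67 17.5 ] 0.26
up in tool [-0.9999  0.0168  0.0038]
```

View pics/w9c.png

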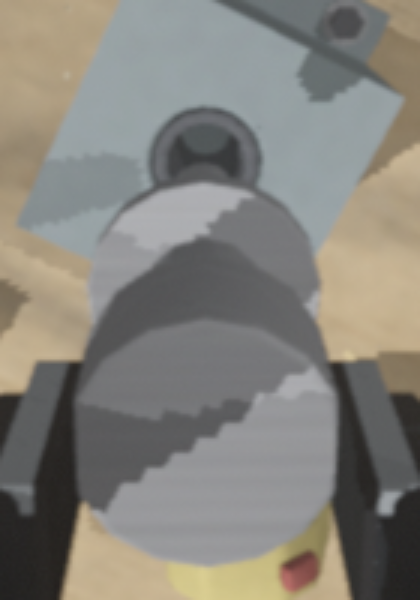

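Alignment error is now under 1 mm. Lowering vertically (tool y -0.017 per mm).

```bash
python3 -m jog '15 -0.3 0.2 0 0 0 36;15 -0.3 0 0 0 0 36;12 -0.2 0 0 0 0 36;0 0 0 0 0 0 36'; python3 -m jog '12 -0.2 0 0 0 0 36;10 -0.2 0 0 0 0 36;8 -0.1 0 0 0 0 36;0 0 0 0 0 0 36'
```

```text
t: 11.8
eef_pos: [0.5033, 0.2535, 0.177]
tool_rot: [0.606, 0.374, 0.599, -0.367]
contact_force: [-0.4, -0.5, -6.3]
gripper_width: 0.447
t: 12.2
eef_pos: [0.5037, 0.2536, 0.1473]
tool_rot: [0.606, 0.374, 0.599, -0.367]
contact_force: [-0.4, -0.4, -6.2]
gripper_width: 0.443
```

```bash
python3 -m jog '6 -0.1 0 0 0 0 36;6 -0.1 0 0 0 0 36;0 0 0 0 0 0 36'; python3 -m jog '2 0 0 0 0 0 36;2 0 0 0 0 0 36;0 0 0 0 0 0 36'
```

```text
t: 12.5
eef_pos: [0.5041, 0.2538, 0.1359]
tool_rot: [0.606, 0.374, 0.598, -0.367]
contact_force: [-1.1, -0.5, -6.2]
gripper_width: 0.441
t: 12.8
eef_pos: [0.5046, 0.2541, 0.1326]
tool_rot: [0.606, 0.375, 0.598, -0.366]
contact_force: [-0.4, 0.2, -5.6]
gripper_width: 0.44
```

Still hanging freely, with the collar about 14 mm above the mouth. I step down in 1 mm increments.

```bash
python3 -m jog '1 0 0 0 0 0 36;1 0 0 0 0 0 36;0 0 0 0 0 0 36'; python3 -m jog '1 0 0 0 0 0 36;0 0 0 0 0 0 36'; python3 -m jog '1 0 0 0 0 0 36;0 0 0 0 0 0 36'
```

```text
t: 13.1
eef_pos: [0.5048, 0.2541, 0.1308]
tool_rot: [0.607, 0.375, 0.598, -0.366]
contact_force: [0.3, 0.4, -5.5]
gripper_width: 0.442
t: 13.3
eef_pos: [0.5048, 0.2541, 0.1298]
tool_rot: [0.607, 0.375, 0.598, -0.366]
contact_force: [1.0, 0.7, -6.4]
gripper_width: 0.442
t: 13.5
eef_pos: [0.505, 0.2542, 0.1289]
tool_rot: [0.607, 0.375, 0.598, -0.366]
contact_force: [0.4, -0.7, -5.1]
gripper_width: 0.447
```

```bash
python3 -m jog '1 0 0 0 0 0 36;0 0 0 0 0 0 36'; python3 -m jog '1 0 0 0 0 0 36;0 0 0 0 0 0 36'; python3 - <<'E'
from h import *
snap('scene','s10');b=cv2.resize(load('s10')[0][100:220,150:310,::-1],None,fx=4.5,fy=4.5);cv2.imwrite('pics/s10c.png',b)
E
```

```text
t: 13.7
eef_pos: [0.5051, 0.2543, 0.128]
tool_rot: [0.607, 0.375, 0.598, -0.366]
contact_force: [1.8, -0.6, -3.4]
gripper_width: 0.451
t: 13.9
eef_pos: [0.5053, 0.2544, 0.1272]
tool_rot: [0.607, 0.375, 0.598, -0.366]
contact_force: [1.7, 0.0, -0.7]
gripper_width: 0.443
```

View pics/s10c.png

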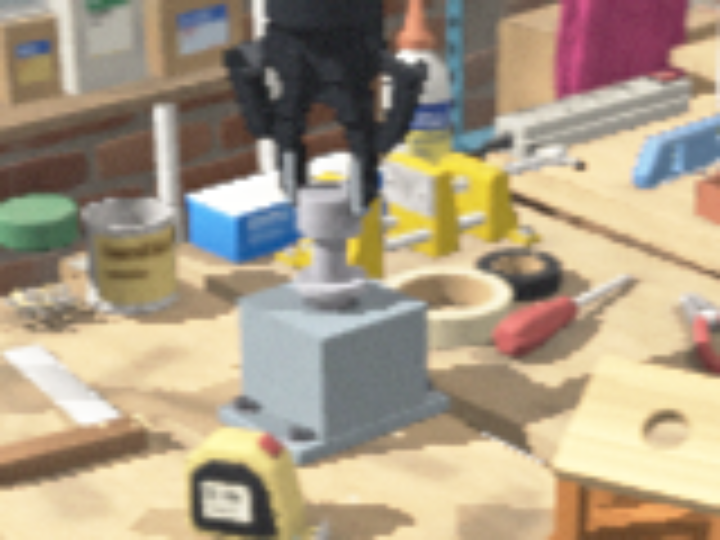

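The load has transferred (force -0.7 N) and the stake stands in the socket with the collar about 9 mm proud. I release it gently.

```bash
python3 -m jog '0 0 0 0 0 0 40;0 0 0 0 0 0 46;0 0 0 0 0 0 60;0 0 0 0 0 0 85;0 0 0 0 0 0 85' 20; python3 -m jog '0 0 0 0 0 0 85;0 0 0 0 0 0 85;0 0 0 0 0 0 85;-8 0 0 0 0 0 85;-12 0 0 0 0 0 85'; python3 -m jog '-20 0 0 0 0 0 85;-40 0 0 0 0 0 85;-40 0 0 0 0 0 85;0 0 0 0 0 0 85'
python3 - <<'E'
from h import *
snap('scene','s11');b=cv2.resize(load('s11')[0][100:220,150:310,::-1],None,fx=4.5,fy=4.5);cv2.imwrite('pics/s11c.png',b)
snap('wrist','w11')
E
```

```text
t: 14.45
eef_pos: [0.5046, 0.2542, 0.1269]
tool_rot: [0.606, 0.375, 0.598, -0.366]
contact_force: [0.1, -0.7, 0.8]
gripper_width: 0.986
t: 14.95
eef_pos: [0.504, 0.2538, 0.1469]
tool_rot: [0.606, 0.374, 0.598, -0.367]
contact_force: [0.1, -0.4, 0.0]
gripper_width: 0.995
t: 15.35
eef_pos: [0.5059, 0.2556, 0.254]
tool_rot: [0.608, 0.379, 0.596, -0.362]
contact_force: [0.3, 0.4, 0.3]
gripper_width: 0.999
```

View pics/s11c.png

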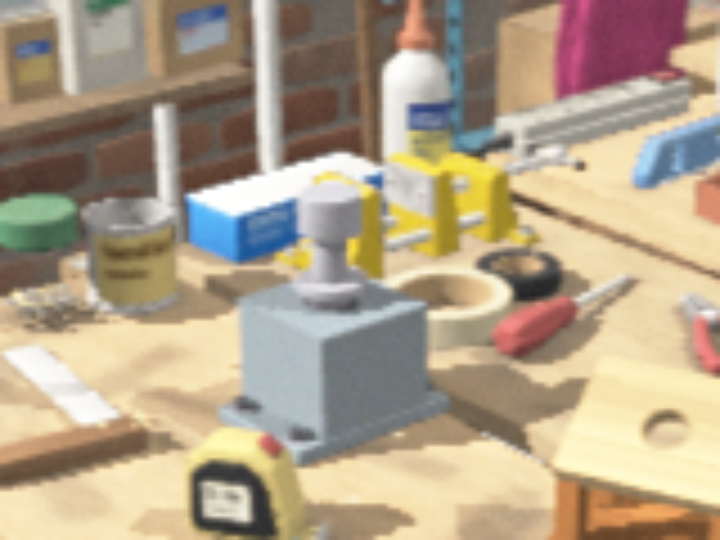

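View pics/w11.png

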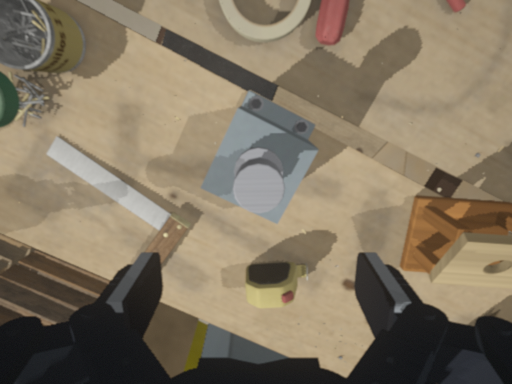

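The stake stands upright and free (head disc at (258,187) in the wrist view). I measure its head top, then the mallet from the earlier pictures.

```bash
python3 - <<'E'
from h import *
im,d,c=load('w11');P=cloud(d,c)
m=(P[...,2]>.14)&(P[...,2]<.18)&(np.hypot(P[...,0]-.505,P[...,1]-.255)<.035)
Q=P[m];mu=Q.mean(0);n=np.linalg.svd(Q-mu)[2][2];n*=np.sign(n[2]);print('head',np.median(Q,0).round(4),n.round(3))
cs,_=cv2.findContours(m.astype(np.uint8),cv2.RETR_EXTERNAL,cv2.CHAIN_APPROX_NONE);e=cv2.fitEllipse(max(cs,key=cv2.contourArea));print(e,onz(c,*e[0],np.median(Q[:,2])))
mt=(abs(P[...,2]-.085)<.012)&(np.hypot(P[...,0]-.505,P[...,1]-.255)<.06);print('holder top z',np.median(P[...,2][mt]))
# mallet from top and w2
for tag in('top0','w2'):
    im,d,c=load(tag);P=cloud(d,c);hsv=cv2.cvtColor(im,cv2.COLOR_RGB2HSV)
    reg=(P[...,0]>.28)&(P[...,0]<.64)&(P[...,1]<-.19)&(P[...,1]>-.34)&(d>0)
    head=reg&(P[...,2]>.052)&(P[...,2]<.085)
    hd=reg&(P[...,2]>.02)&(P[...,2]<.05)&(P[...,0]<.505)
    for nm,m in(('head',head),('handle',hd)):
        m=cv2.morphologyEx(m.astype(np.uint8),cv2.MORPH_OPEN,np.ones((3,3)))
        cs,_=cv2.findContours(m,cv2.RETR_EXTERNAL,cv2.CHAIN_APPROX_NONE);k=max(cs,key=cv2.contourArea)
        mm=np.zeros_like(m);cv2.drawContours(mm,[k],-1,1,-1);Q=P[(mm>0)&(m>0)]
        z=np.median(Q[:,2]);W=np.array([onz(c,*u[0],z)[:2] for u in k],np.float32)
        r=cv2.minAreaRect(W);print(tag,nm,'z',z.round(4),'rect',np.round(r[0],4),np.round(r[1],4),round(r[2],1),'mean',Q.mean(0).round(4))
        if nm=='handle':
            for lo in np.arange(.33,.50,.03):
                s=W[(W[:,0]>lo)&(W[:,0]<lo+.03)]; print('  x',round(lo+.015,3),'y',s[:,1].min().round(4),s[:,1].max().round(4))
E
```

```text
head [0.5085 0.2549 0.1619] [0.132 0.069 0.989]
((258.5658874511719, 185.1370849609375), (50.81904220581055, 53.91809844970703), 179.4903106689453) [0.50857632 0.25495656 0.16190256]
holder top z 0.08522098099442793
top0 head z 0.0626 rect [ 0.558  -0.2676] [0.1016 0.0684] 82.5 mean [ 0.5582 -0.2672  0.0625]
top0 handle z 0.0322 rect [ 0.4125 -0.2473] [0.0277 0.1888] 81.9 mean [ 0.411  -0.2474  0.0322]
  x 0.345 y -0.2525 -0.2248
  x 0.375 y -0.2558 -0.228
  x 0.405 y -0.2618 -0.2313
  x 0.435 y -0.2652 -0.2373
  x 0.465 y -0.2685 -0.2405
  x 0.495 y -0.2718 -0.2466
w2 head z 0.0626 rect [ 0.557  -0.2698] [0.1042 0.0706] 81.6 mean [ 0.5569 -0.2693  0.0624]
w2 handle z 0.0321 rect [ 0.4222 -0.2498] [0.0288 0.1736] 81.1 mean [ 0.4153 -0.249   0.0319]
  x 0.345 y -0.254 -0.2232
  x 0.375 y -0.2586 -0.2264
  x 0.405 y -0.2632 -0.2304
  x 0.435 y -0.2678 -0.2354
  x 0.465 y -0.2727 -0.2405
  x 0.495 y -0.2771 -0.2466
```

```bash
python3 - <<'E'
from h import *
im,d,c=load('w11');P=cloud(d,c)
m=(P[...,2]>.14)&(P[...,2]<.18)&(np.hypot(P[...,0]-.505,P[...,1]-.255)<.035)
Q=P[m]
for _ in range(6):
    mu=Q.mean(0);n=np.linalg.svd(Q-mu)[2][2];n*=np.sign(n[2]);r=(P[m]-mu)@n;Q=P[m][abs(r)<.002]
print(len(Q),n.round(3),mu.round(4))
t=m&(P[...,2]>.156);cs,_=cv2.findContours(t.astype(np.uint8),cv2.RETR_EXTERNAL,cv2.CHAIN_APPROX_NONE);e=cv2.fitEllipse(max(cs,key=cv2.contourArea));print(e,onz(c,*e[0],.162), np.percentile(P[...,2][m],[10,30,50,70,90]))
for tag in('top0','w2','scene0'):
    im,d,c=load(tag);P=cloud(d,c)
    for s in(0.0,.03,.06,.1,.15):
        q=np.array([.498,-.260])+s*np.array([-.989,.146])
        f=np.hypot(P[...,0]-q[0],P[...,1]-q[1])<.006;print(tag,s,f.sum(),np.percentile(P[...,2][f],[50,95]).round(4) if f.sum() else '')
b=cv2.resize(load('w11')[0][130:230,190:330,::-1],None,fx=5,fy=5);cv2.imwrite('pics/w11c.png',b)
E
```

```text
2007 [0.001 0.003 1.   ] [0.5069 0.2541 0.162 ]
((258.591796875, 186.79776000976562), (50.003692626953125, 50.84504318237305), 87.79134368896484) [0.50738968 0.2543345  0.162     ] [0.16015624 0.16147726 0.16190256 0.1622986  0.16284227]
top0 0.0 17 [0.0397 0.043 ]
top0 0.03 17 [0.0374 0.0396]
top0 0.06 15 [0.0358 0.0388]
top0 0.1 17 [0.0333 0.0351]
top0 0.15 16 [0.0314 0.0336]
w2 0.0 175 [0.0365 0.0411]
w2 0.03 172 [0.0347 0.0387]
w2 0.06 181 [0.0331 0.0369]
w2 0.1 183 [0.0314 0.0344]
w2 0.15 187 [0.0282 0.0315]
scene0 0.0 23 [0.0014 0.0419]
scene0 0.03 21 [0.0357 0.04  ]
scene0 0.06 18 [0.0367 0.0387]
scene0 0.1 11 [0.0346 0.036 ]
scene0 0.15 25 [-0.1996  0.033 ]
```

View pics/w11c.png

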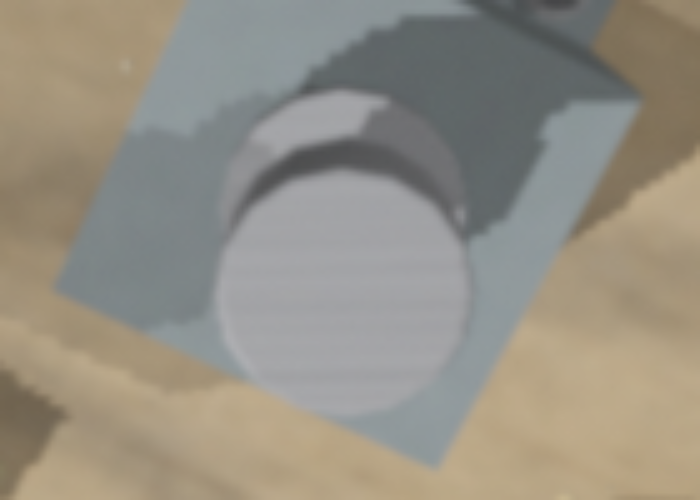

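Stake upright (normal within 0.2°), head top at z 0.162, so the collar is 9 mm proud. The mallet grip is at about (0.498, -0.260) with the handle top near z 0.041. I move above it.

```bash
python3 - <<'E'
from h import *
plan([.498,-.260,.16],frame([0,0,-1],[-.146,-.989,0]))
E
```

```text
total shift tool [  85.5 -238.5  456.1] turn [ 5.87 -0.03 -0.2 ] rows 11
[7.78, -21.68, 41.46, 0.53, -0.0, -0.02]
[7.83, -19.32, 42.6, 0.53, -0.0, -0.02]
[7.87, -16.89, 43.61, 0.53, -0.0, -0.02]
[7.91, -14.42, 44.49, 0.53, -0.0, -0.02]
[7.95, -11.9, 45.22, 0.53, -0.0, -0.02]
[7.98, -9.34, 45.81, 0.53, -0.0, -0.02]
[8.01, -6.75, 46.26, 0.53, -0.0, -0.02]
[8.03, -4.14, 46.56, 0.53, -0.0, -0.02]
[8.05, -1.52, 46.72, 0.53, -0.0, -0.02]
[8.06, 1.11, 46.73, 0.53, -0.0, -0.02]
[8.07, 3.73, 46.59, 0.53, -0.0, -0.02]
```

```bash
python3 -m jog '0 -22 41 0.53 0 -0.02 85;0 -19 43 0.53 0 -0.02 85;0 -17 44 0.53 0 -0.02 85;0 -14 45 0.53 0 -0.02 85;0 -12 45 0.53 0 -0.02 85'; python3 -m jog '8 -9 46 0.53 0 -0.02 85;13 -7 46 0.53 0 -0.02 85;13 -4 47 0.53 0 -0.02 85;13 -1 47 0.53 0 -0.02 85;13 1 47 0.53 0 -0.02 85'; python3 -m jog '13 4 46 0.53 0 0 85;12 0 0 0 0 0 85;0 0 0 0 0 0 85;0 0 0 0 0 0 85'
python3 - <<'E'
from h import *
plan([.498,-.260,.16],frame([0,0,-1],[-.146,-.989,0]));print(RT()[2]['q'].round(2))
snap('wrist','w12')
E
```

```text
t: 15.95
eef_pos: [0.499, 0.0172, 0.2452]
tool_rot: [0.546, 0.452, 0.544, -0.45]
contact_force: [1.0, -0.1, -0.1]
gripper_width: 0.993
t: 16.45
eef_pos: [0.4977, -0.2168, 0.1847]
tool_rot: [-0.476, -0.52, -0.479, 0.523]
contact_force: [1.9, 0.0, 0.8]
gripper_width: 0.995
t: 16.85
eef_pos: [0.4984, -0.2599, 0.1604]
tool_rot: [-0.462, -0.533, -0.465, 0.535]
contact_force: [-0.1, 0.3, -0.3]
gripper_width: 0.996
total shift tool [ 0.4 -0.4  0.1] turn [ 0.06 -0.01  0.06] rows 1
[0.36, -0.39, 0.14, 0.06, -0.01, 0.06]
[ 0.09  0.36  0.35  1.89 -0.15  0.92 -1.2 ]
```

View pics/w12.png

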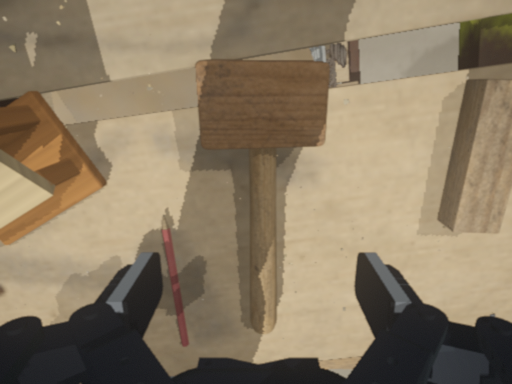

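The mallet is square in the view: head (197–328, 58–148), handle along column 262. The pencil at (175,280) lies beside it, so I check the finger clearance and offsets.

```bash
python3 - <<'E'
from h import *
p,R,_=RT();im,d,c=load('w12')
f=lambda u,v,z:(R.inv().apply(onz(c,u,v,z)-p)*1000).round(1)
print('head near edge',f(262,148,.0626),f(198,58,.0626),f(328,62,.0626))
print('handle L/R near head',f(249,165,.03),f(276,165,.03),'end',f(251,325,.025),f(276,325,.025))
print('pencil tip',f(167,222,.004),f(185,345,.004))
E
```

```text
head near edge [98.3 29.6  4.3] [ 98.   96.  -42.6] [97.9 93.2 52.6]
handle L/R near head [131.    8.3  -7. ] [130.9   8.2  17.4] end [ 136.8 -170.3   -6.6] [ 136.8 -170.3   20.4]
pencil tip [157.3 -58.4 -93.5] [ 158.  -216.   -85.5]
```

```bash
python3 -m jog '30 3 3 0 0 0.06 85;40 0 0 0 0 0 85;0 0 0 0 0 0 85;0 0 0 0 0 0 85'; python3 - <<'E'
from h import *
snap('wrist','w13');p,R,_=RT();print(p);im,d,c=load('w13')
b=im[:,100:420,::-1];cv2.imwrite('pics/w13.png',cv2.resize(b,None,fx=1.5,fy=1.5))
E
```

```text
t: 17.3
eef_pos: [0.5016, -0.2638, 0.0917]
tool_rot: [0.464, 0.534, 0.463, -0.533]
contact_force: [0.7, 0.0, 0.3]
gripper_width: 0.992
[ 0.50241138 -0.26454572  0.09274426]
```

View pics/w13.png

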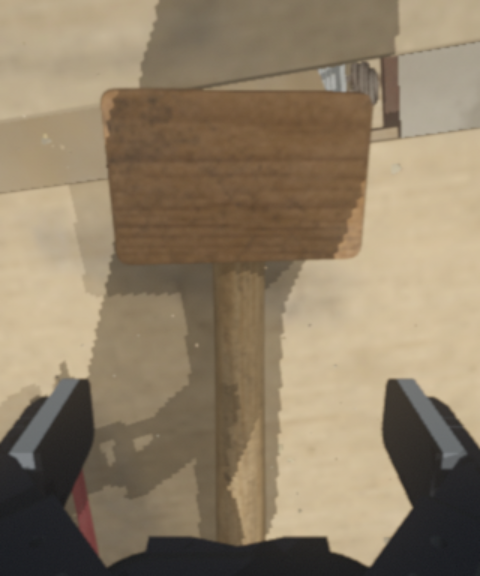

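The handle is centred between the fingers (zoom column 240 against a finger midpoint of 237). The head's near edge is at pixel row 175.

```bash
python3 - <<'E'
from h import *
p,R,_=RT();im,d,c=load('w13')
f=lambda u,v,z:(R.inv().apply(onz(c,u,v,z)-p)*1000).round(1)
print('near edge top',f(260,174.7,.063),'far',f(260,160/1.5-46,.063), f(100+120/1.5,262/1.5,.063),f(100+362/1.5,258/1.5,.063)); print('handle',f(260,300,.035),f(260,185,.035))
E
```

```text
near edge top [29.9 25.5  1.5] far [30.1 89.3  1.4] [ 29.8  25.5 -46.4] [29.9 27.2 50.1]
handle [ 57.4 -82.1   1.9] [57.8 10.8  1.7]
```

```bash
python3 -m jog '30 1 1 0 0 0 85;25 0 0 0 0 0 85;18 0 0 0 0 0 85;10 0 0 0 0 0 85;0 0 0 0 0 0 85'; python3 -m jog '0 0 0 0 0 0 85'
```

```text
t: 17.85
eef_pos: [0.5028, -0.266, 0.0086]
tool_rot: [0.464, 0.535, 0.462, -0.534]
contact_force: [0.1, 0.6, -1.1]
gripper_width: 0.994
t: 17.95
eef_pos: [0.5034, -0.2665, 0.0095]
tool_rot: [0.465, 0.535, 0.462, -0.533]
contact_force: [0.3, -0.5, -0.2]
gripper_width: 0.996
```

```bash
python3 -m jog '0 0 0 0 0 0 45;0 0 0 0 0 0 30;0 0 0 0 0 0 24;0 0 0 0 0 0 22;0 0 0 0 0 0 22' 60;python3 -m jog '0 0 0 0 0 0 20;0 0 0 0 0 0 20;0 0 0 0 0 0 20' 120; python3 -m jog '-3 0 0 0 0 0 20;-5 0 0 0 0 0 20;-10 0 0 0 0 0 20;0 0 0 0 0 0 20;0 0 0 0 0 0 20' 120; python3 - <<'E'
from h import *
snap('wrist','w14');print(RT()[0],RT()[2]['torque'].round(2),RT()[2]['contact_force'].round(2));snap('scene','s14')
E
```

```text
t: 18.45
eef_pos: [0.5025, -0.266, 0.0085]
tool_rot: [0.464, 0.535, 0.462, -0.534]
contact_force: [-1.3, 2.0, 4.2]
gripper_width: 0.267
t: 18.75
eef_pos: [0.5025, -0.266, 0.0086]
tool_rot: [0.464, 0.535, 0.462, -0.534]
contact_force: [-1.9, 0.4, 7.2]
gripper_width: 0.248
t: 19.25
eef_pos: [0.5025, -0.2662, 0.0264]
tool_rot: [0.464, 0.535, 0.462, -0.534]
contact_force: [0.4, -0.3, -4.2]
gripper_width: 0.248
[ 0.5022309  -0.26603198  0.02613252] [-0.    0.1  -0.03] [-0.31  0.01 -5.16]
```

View pics/w14.png

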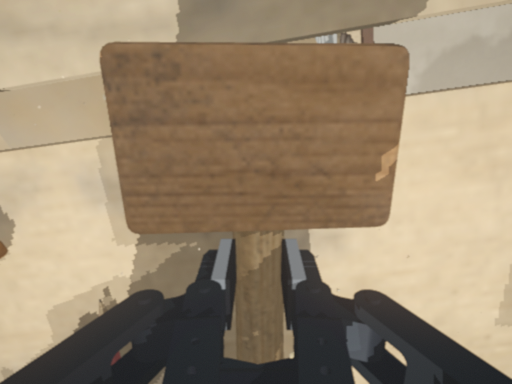

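View pics/s14.png

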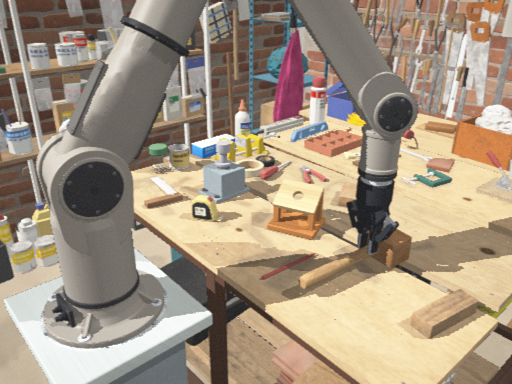

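The mallet is lifted (about 4.5 N) and held level in the fingers. I measure the head in the tool frame.

```bash
cat > ml.py <<'E'
from h import *
def mallet(tag):
    p,R,_=RT();im,d,c=load(tag);P=cloud(d,c);Q=R.inv().apply((P-p).reshape(-1,3)).reshape(P.shape)*1000
    m=(Q[...,0]>-60)&(Q[...,0]<-15)&(Q[...,1]>15)&(d>0)&(abs(Q[...,2])<70);m[238:]=0
    q=Q[m];qq=q
    for _ in range(5):
        mu=qq.mean(0);n=np.linalg.svd(qq-mu,full_matrices=False)[2][2];n*=-np.sign(n[0]);r=(q-mu)@n;qq=q[abs(r)<2]
    x0=np.median(qq[:,0]);cs,_=cv2.findContours(m.astype(np.uint8),cv2.RETR_EXTERNAL,cv2.CHAIN_APPROX_NONE);k=max(cs,key=cv2.contourArea)
    W=[]
    for u in k:
        o,r=ray(c,*u[0]);o=R.inv().apply(o-p)*1000;r=R.inv().apply(r);t=((mu-o)@n)/(r@n);W.append((o+r*t)[1:])
    rc=cv2.minAreaRect(np.array(W,np.float32));print('head top x',x0.round(1),'normal',n.round(3),'rect y,z',np.round(rc[0],1),np.round(rc[1],1),round(rc[2],1))
E
python3 - <<'E'
from ml import *
mallet('w14')
E
python3 -m jog '-30 0 0 0 0 0 20;-40 0 0 0 0 0 20;-45 0 0 0 0 0 20;-45 0 0 0 0 0 20;-45 0 0 0 0 0 20'; python3 -m jog '-5 0 0 0 0 0 20;0 0 0 0 0 0 20;0 0 0 0 0 0 20'
python3 - <<'E'
from ml import *
snap('wrist','w15');mallet('w15')
a=np.radians(27);Rv=frame([0,0,-1],[np.sin(a),-np.cos(a),0])
h=np.array([.507,.2545]);  # stake
ty=Rv.apply([0,1,0]);print(ty)
t=np.r_[h,0]-.061*ty;t[2]=.24;print(t)
plan(t,Rv)
E
```

```text
head top x -52.7 normal [-0.999 -0.044 -0.001] rect y,z [57.   0.3] [67.2 98.2] 0.0
t: 19.85
eef_pos: [0.501, -0.2657, 0.2324]
tool_rot: [0.464, 0.535, 0.463, -0.534]
contact_force: [1.6, -0.6, -3.9]
gripper_width: 0.249
t: 20.15
eef_pos: [0.5005, -0.2651, 0.234]
tool_rot: [-0.463, -0.534, -0.464, 0.534]
contact_force: [-0.9, -0.2, -3.7]
gripper_width: 0.249
head top x -52.4 normal [-0.999 -0.041 -0.001] rect y,z [57.1  0.2] [67.1 98.2] 0.0
[0.89100652 0.4539905  0.        ]
[0.4526486  0.22680658 0.24      ]
total shift tool [  -5.9 -117.  -480.2] turn [-5.86 -0.01  0.02] rows 11
[-0.54, -10.64, -43.65, -0.53, -0.0, 0.0]
[-0.54, -8.19, -44.18, -0.53, -0.0, 0.0]
[-0.55, -5.71, -44.56, -0.53, -0.0, 0.0]
[-0.55, -3.22, -44.81, -0.53, -0.0, 0.0]
[-0.56, -0.72, -44.92, -0.53, -0.0, 0.0]
[-0.56, 1.79, -44.89, -0.53, -0.0, 0.0]
[-0.56, 4.29, -44.72, -0.53, -0.0, 0.0]
[-0.57, 6.78, -44.42, -0.53, -0.0, 0.0]
[-0.57, 9.24, -43.97, -0.53, -0.0, 0.0]
[-0.57, 11.68, -43.38, -0.53, -0.0, 0.0]
[-0.57, 14.08, -42.67, -0.53, -0.0, 0.0]
```

```bash
python3 - <<'E'
from h import *
for tag in('w13','w14','w15'):
    im,d,c=load(tag);P=cloud(d,c);z0={'w13':.0626,'w14':.079,'w15':.287}[tag]
    m=(abs(P[...,2]-z0)<.015)&(P[...,0]>.515)&(P[...,0]<.61)&(abs(P[...,1]+.27)<.06);q=P[m]
    for _ in range(4):
        mu=q.mean(0);n=np.linalg.svd(q-mu,full_matrices=False)[2][2];n*=np.sign(n[2]);r=(P[m]-mu)@n;q=P[m][abs(r)<.003]
    print(tag,len(q),mu.round(4),n.round(4))
E
```

```text
w13 19634 [ 0.5612 -0.2727  0.0627] [-0.0731  0.0107  0.9973]
w14 53948 [ 0.5628 -0.2745  0.0787] [-0.0444  0.0078  0.999 ]
w15 53745 [ 0.5612 -0.2736  0.2859] [-0.0381  0.0058  0.9993]
```

```bash
python3 -m jog '-1 -11 -44 -0.53 0 0 20;-1 -8 -44 -0.53 0 0 20;-1 -6 -44 -0.53 0 0 20;-1 -3 -45 -0.53 0 0 20;-1 -1 -45 -0.53 0 0 20'; python3 -m jog '0 2 -45 -0.53 0 0 20;0 4 -45 -0.53 0 0 20;0 7 -44 -0.53 0 0 20;0 9 -44 -0.53 0 0 20;0 12 -43 -0.53 0 0 20'; python3 -m jog '0 14 -43 -0.53 0 0 20;0 0 0 0 0 0 20;0 0 0 0 0 0 20'
python3 - <<'E'
from ml import *
snap('wrist','w16');mallet('w16');p,R,o=RT();print(p,o['q'].round(2))
a=np.radians(27);Rv=frame([0,0,-1],[np.sin(a),-np.cos(a),0])
plan([.4526,.2268,.24],Rv)
snap('scene','s16');b=cv2.resize(load('s16')[0][60:220,130:330,::-1],None,fx=4,fy=3.7);cv2.imwrite('pics/s16c.png',cv2.resize(load('s16')[0][60:220,130:330,::-1],None,fx=3.7,fy=3.7))
snap('top','t16');cv2.imwrite('pics/t16c.png',cv2.resize(load('t16')[0][120:260,120:280,::-1],None,fx=4,fy=4))
E
```

```text
t: 20.7
eef_pos: [0.4781, -0.0407, 0.2389]
tool_rot: [0.533, 0.464, 0.533, -0.465]
contact_force: [0.6, 0.7, -3.4]
gripper_width: 0.245
t: 21.2
eef_pos: [0.4573, 0.1821, 0.2386]
tool_rot: [0.592, 0.385, 0.592, -0.387]
contact_force: [1.9, -0.7, -3.2]
gripper_width: 0.247
t: 21.5
eef_pos: [0.4531, 0.2264, 0.2384]
tool_rot: [0.603, 0.369, 0.603, -0.371]
contact_force: [0.4, -1.2, -3.8]
gripper_width: 0.244
head top x -51.7 normal [-0.999 -0.039 -0.001] rect y,z [56.9 -1.5] [98.2 66.7] 89.9
[0.45361209 0.22496874 0.23872929] [-0.55  0.17 -0.04  1.91  0.01  1.06 -1.7 ]
total shift tool [-1.3 -0.1 -2.1] turn [-0.03  0.02  0.02] rows 1
[-1.28, -0.08, -2.09, -0.03, 0.02, 0.02]
```

View pics/s16c.png

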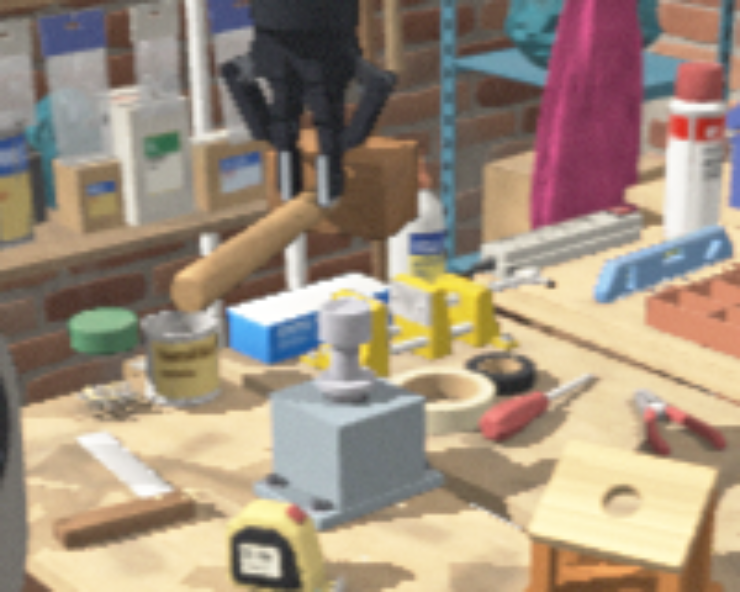

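View pics/t16c.png

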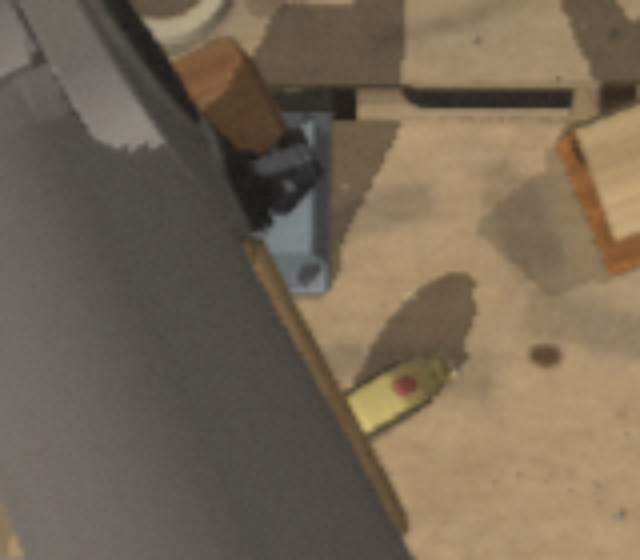

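The mallet head hangs level over the stake (scene zoom: head at (340,190), stake at (345,330)). I lower it in stages.

```bash
python3 -m jog '15 0 -1 0 0 0 20;15 0 0 0 0 0 20;12 0 0 0 0 0 20;8 0 0 0 0 0 20;0 0 0 0 0 0 20' 120; python3 -m jog '3 0 0 0 0 0 20;2 0 0 0 0 0 20;2 0 0 0 0 0 20;0 0 0 0 0 0 20'
python3 - <<'E'
from ml import *
snap('scene','s17');cv2.imwrite('pics/s17c.png',cv2.resize(load('s17')[0][90:190,170:270,::-1],None,fx=6,fy=6))
E
```

```text
t: 22.15
eef_pos: [0.4536, 0.2258, 0.1894]
tool_rot: [0.603, 0.37, 0.602, -0.371]
contact_force: [-0.5, 0.7, -2.8]
gripper_width: 0.246
t: 22.55
eef_pos: [0.4541, 0.2268, 0.1836]
tool_rot: [0.603, 0.371, 0.601, -0.37]
contact_force: [-0.8, 0.4, -3.8]
gripper_width: 0.25
```

View pics/s17c.png

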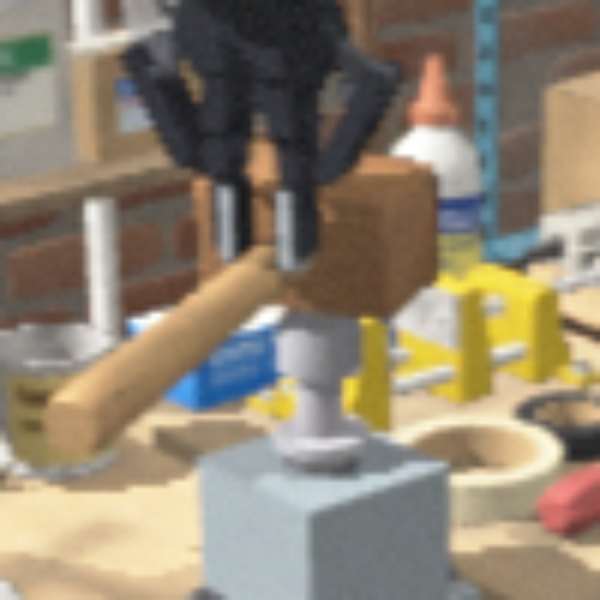

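The cheek is right over the head (zoom (318,315)). I step down.

```bash
python3 -m jog '2 0 0 0 0 0 20;2 0 0 0 0 0 20;0 0 0 0 0 0 20' 120; python3 -m jog '1 0 0 0 0 0 20;1 0 0 0 0 0 20;0 0 0 0 0 0 20'; python3 -m jog '1 0 0 0 0 0 20;1 0 0 0 0 0 20;0 0 0 0 0 0 20'
```

```text
t: 22.9
eef_pos: [0.454, 0.2267, 0.1793]
tool_rot: [0.603, 0.37, 0.602, -0.37]
contact_force: [-0.4, -1.1, -3.4]
gripper_width: 0.246
t: 23.2
eef_pos: [0.4541, 0.2267, 0.1774]
tool_rot: [0.603, 0.371, 0.601, -0.37]
contact_force: [-0.5, 0.1, -3.3]
gripper_width: 0.248
t: 23.5
eef_pos: [0.4541, 0.2267, 0.1754]
tool_rot: [0.603, 0.371, 0.602, -0.37]
contact_force: [-1.4, -0.5, -4.6]
gripper_width: 0.247
```

```bash
python3 -m jog '1 0 0 0 0 0 20;1 0 0 0 0 0 20;0 0 0 0 0 0 20'; python3 -m jog '1 0 0 0 0 0 20;0 0 0 0 0 0 20'; python3 -m jog '1 0 0 0 0 0 20;0 0 0 0 0 0 20'
```

```text
t: 23.8
eef_pos: [0.454, 0.2267, 0.1734]
tool_rot: [0.603, 0.371, 0.602, -0.37]
contact_force: [0.1, -0.8, -4.0]
gripper_width: 0.249
t: 24.0
eef_pos: [0.4541, 0.2267, 0.1724]
tool_rot: [0.603, 0.371, 0.602, -0.37]
contact_force: [0.7, -0.4, -4.2]
gripper_width: 0.247
t: 24.2
eef_pos: [0.4541, 0.2267, 0.1714]
tool_rot: [0.603, 0.371, 0.602, -0.37]
contact_force: [-0.1, -0.3, -3.7]
gripper_width: 0.244
```

```bash
python3 -m jog '1 0 0 0 0 0 20;0 0 0 0 0 0 20'; python3 -m jog '1 0 0 0 0 0 20;0 0 0 0 0 0 20'; python3 -m jog '1 0 0 0 0 0 20;0 0 0 0 0 0 20'
```

```text
t: 24.4
eef_pos: [0.4542, 0.2268, 0.1706]
tool_rot: [0.603, 0.371, 0.601, -0.37]
contact_force: [0.5, 0.9, -3.2]
gripper_width: 0.246
t: 24.6
eef_pos: [0.454, 0.2267, 0.1697]
tool_rot: [0.603, 0.37, 0.602, -0.37]
contact_force: [-2.2, -1.3, 0.4]
gripper_width: 0.245
t: 24.8
eef_pos: [0.454, 0.2267, 0.1686]
tool_rot: [0.603, 0.371, 0.602, -0.37]
contact_force: [-2.0, -1.7, 0.2]
gripper_width: 0.248
```

Contact at about 4.5 N while the collar is still proud. I keep driving it down gently.

```bash
python3 -m jog '1 0 0 0 0 0 20;1 0 0 0 0 0 20;0 0 0 0 0 0 20'; python3 -m jog '1 0 0 0 0 0 20;1 0 0 0 0 0 20;0 0 0 0 0 0 20'; python3 -m jog '1 0 0 0 0 0 20;0 0 0 0 0 0 20'
```

```text
t: 25.1
eef_pos: [0.4541, 0.2267, 0.1665]
tool_rot: [0.603, 0.371, 0.601, -0.37]
contact_force: [-3.4, -1.3, 1.5]
gripper_width: 0.245
t: 25.4
eef_pos: [0.4542, 0.2268, 0.1644]
tool_rot: [0.603, 0.371, 0.601, -0.37]
contact_force: [-3.3, -1.7, 0.7]
gripper_width: 0.248
t: 25.6
eef_pos: [0.4542, 0.2268, 0.1634]
tool_rot: [0.603, 0.371, 0.601, -0.37]
contact_force: [-2.2, -2.0, 1.3]
gripper_width: 0.247
```

```bash
python3 - <<'E'
from ml import *
snap('scene','s18');cv2.imwrite('pics/s18c.png',cv2.resize(load('s18')[0][90:190,170:270,::-1],None,fx=6,fy=6))
E
```

```text
(no output)
```

View pics/s18c.png

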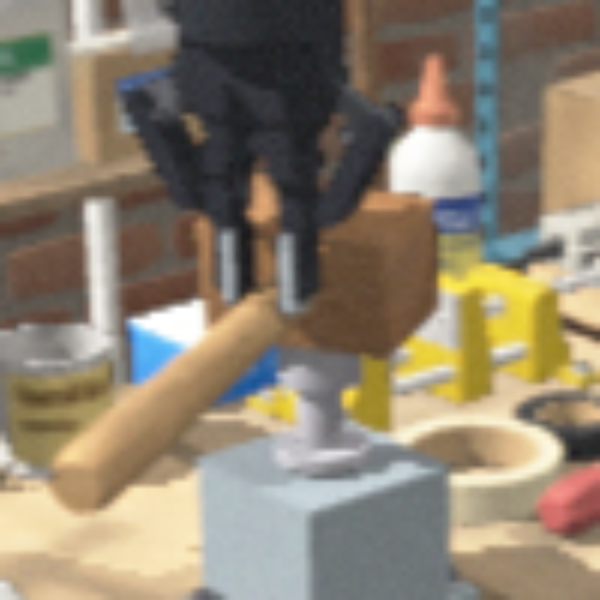

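```bash
python3 -m jog '1 0 0 0 0 0 20;0 0 0 0 0 0 20'; python3 -m jog '1 0 0 0 0 0 20;0 0 0 0 0 0 20';python3 -m jog '0.5 0 0 0 0 0 20;0 0 0 0 0 0 20';
```

```text
t: 25.85
eef_pos: [0.4542, 0.2268, 0.1624]
tool_rot: [0.603, 0.371, 0.601, -0.37]
contact_force: [-1.4, -2.0, 0.6]
gripper_width: 0.244
t: 26.05
eef_pos: [0.4542, 0.2268, 0.1615]
tool_rot: [0.603, 0.371, 0.601, -0.37]
contact_force: [-1.8, -1.7, 1.2]
gripper_width: 0.244
t: 26.25
eef_pos: [0.4542, 0.2268, 0.161]
tool_rot: [0.603, 0.371, 0.601, -0.37]
contact_force: [-1.9, -1.5, -0.3]
gripper_width: 0.246
```

```bash
python3 -m jog '0.5 0 0 0 0 0 20;0 0 0 0 0 0 20'; python3 -m jog '0.5 0 0 0 0 0 20;0 0 0 0 0 0 20';python3 -m jog '0.5 0 0 0 0 0 20;0 0 0 0 0 0 20';
```

```text
t: 26.45
eef_pos: [0.4542, 0.2268, 0.1605]
tool_rot: [0.603, 0.371, 0.601, -0.37]
contact_force: [-2.5, 0.2, 1.0]
gripper_width: 0.246
t: 26.65
eef_pos: [0.4539, 0.2267, 0.1601]
tool_rot: [0.603, 0.37, 0.602, -0.37]
contact_force: [-4.3, -1.3, 4.3]
gripper_width: 0.244
t: 26.85
eef_pos: [0.4539, 0.2266, 0.1597]
tool_rot: [0.603, 0.37, 0.602, -0.37]
contact_force: [-5.4, -2.8, 5.6]
gripper_width: 0.241
```

```bash
python3 -m jog '0.5 0 0 0 0 0 20;0 0 0 0 0 0 20'; python3 -m jog '0.5 0 0 0 0 0 20;0 0 0 0 0 0 20;0 0 0 0 0 0 20'; python3 - <<'E'
from ml import *
snap('scene','s19');cv2.imwrite('pics/s19c.png',cv2.resize(load('s19')[0][90:190,170:270,::-1],None,fx=6,fy=6))
E
```

```text
t: 27.05
eef_pos: [0.4537, 0.2265, 0.1593]
tool_rot: [0.603, 0.37, 0.602, -0.371]
contact_force: [-6.5, -3.4, 7.3]
gripper_width: 0.246
t: 27.35
eef_pos: [0.4535, 0.2264, 0.1589]
tool_rot: [0.603, 0.37, 0.602, -0.371]
contact_force: [-6.3, -3.1, 8.1]
gripper_width: 0.244
```

View pics/s19c.png

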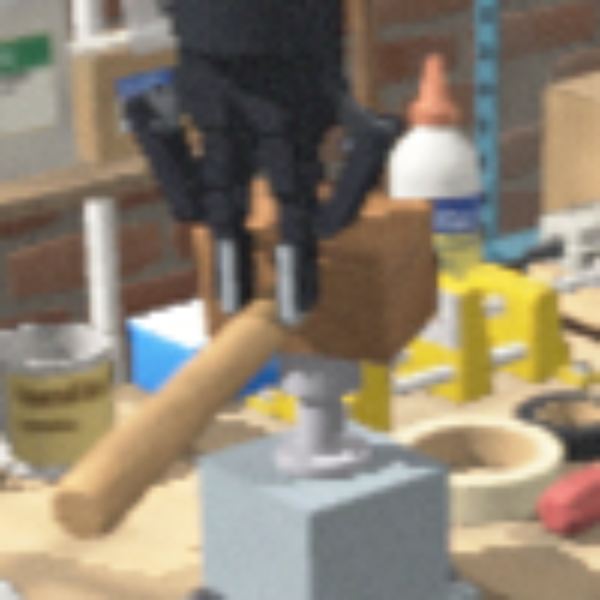

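The force rose stiffly to about 12 N, so the collar looks seated. I lift off and step aside to verify before putting the mallet down.

```bash
python3 -m jog '-3 0 0 0 0 0 20;-10 0 0 0 0 0 20;-25 0 0 0 0 0 20;-40 0 0 0 0 0 20;-10 -14 43 0.53 0 0 20' 120; python3 -m jog '0 -12 43 0.53 0 0 20;0 -9 44 0.53 0 0 20;0 -7 44 0.53 0 0 20;0 -4 45 0.53 0 0 20;0 0 0 0 0 0 20'
python3 - <<'E'
from ml import *
print(RT()[0])
for n,t in(('top','t20'),('scene','s20')):
    im,d,c=snap(n,t);P=cloud(d,c)
    m=(np.hypot(P[...,0]-.505,P[...,1]-.2545)<.016)&(P[...,2]>.13)&(P[...,2]<.19);h=np.median(P[...,2][m])
    mt=(abs(P[...,2]-.085)<.012)&(np.hypot(P[...,0]-.505,P[...,1]-.255)<.06)&(np.hypot(P[...,0]-.505,P[...,1]-.255)>.033);print(n,m.sum(),'head z',h,np.percentile(P[...,2][m],90),'holder',np.median(P[...,2][mt]),mt.sum())
cv2.imwrite('pics/s20c.png',cv2.resize(load('s20')[0][120:190,180:270,::-1],None,fx=7,fy=7))
cv2.imwrite('pics/t20.png',load('t20')[0][:,:,::-1])
E
```

```text
t: 27.9
eef_pos: [0.4626, 0.1896, 0.2513]
tool_rot: [0.595, 0.388, 0.592, -0.38]
contact_force: [2.5, 0.2, -3.8]
gripper_width: 0.243
t: 28.4
eef_pos: [0.4883, -0.0027, 0.2474]
tool_rot: [0.545, 0.453, 0.541, -0.454]
contact_force: [0.6, 0.6, -4.3]
gripper_width: 0.246
[ 0.488332   -0.00272714  0.24741187]
top 130 head z 0.15412438836622078 0.1559515228238969 holder 0.0856980513618924 658
scene 38 head z 0.15507913548939353 0.1566381645377887 holder 0.08584076020579695 332
```

View pics/s20c.png

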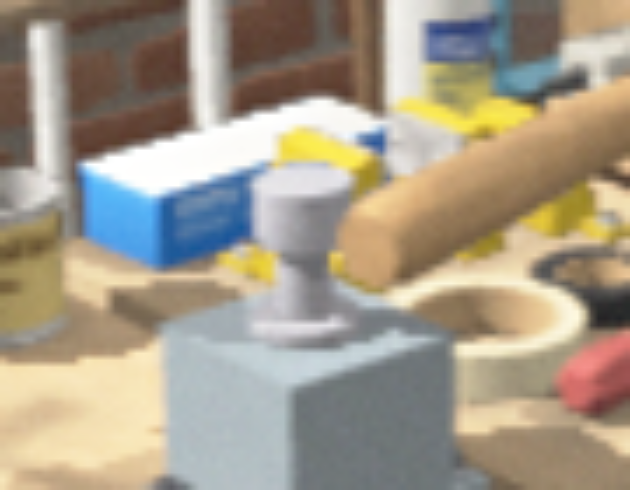

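View pics/t20.png

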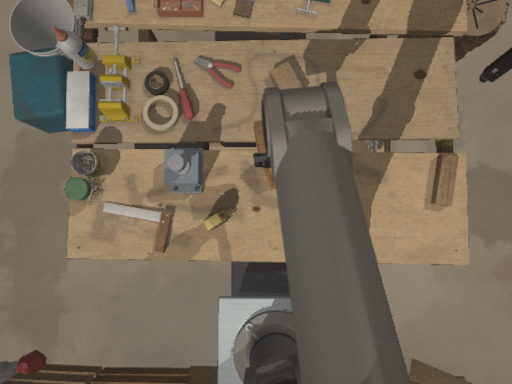

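Both cameras put the head 68.4–69.1 mm above the holder face (flush is 68). 12 N plus the stake's weight is well over the bush's sliding force, so it's home. Next I lay the mallet back where it was.

```bash
python3 - <<'E'
from ml import *
plan([.5025,-.266,.20],frame([0,0,-1],[-.146,-.989,0]))
E
```

```text
total shift tool [ 47.3 -36.2 267.7] turn [ 3.19  0.01 -0.03] rows 6
[7.89, -6.03, 44.61, 0.53, 0.0, -0.01]
[7.88, -3.53, 44.88, 0.53, 0.0, -0.01]
[7.88, -1.02, 45.01, 0.53, 0.0, -0.01]
[7.88, 1.49, 44.99, 0.53, 0.0, -0.01]
[7.87, 4.0, 44.84, 0.53, 0.0, -0.01]
[7.86, 6.49, 44.55, 0.53, 0.0, -0.01]
```

```bash
python3 -m jog '0 -6 45 0.53 0 0 20;0 -4 45 0.53 0 0 20;0 -1 45 0.53 0 0 20;10 1 45 0.53 0 0 20;15 4 45 0.53 0 0 20' ; python3 -m jog '22 7 45 0.53 0 0 20;0 0 0 0 0 0 20;0 0 0 0 0 0 20'
python3 - <<'E'
from ml import *
snap('wrist','w21');mallet('w21')
plan([.5025,-.266,.03],frame([0,0,-1],[-.146,-.989,0]))
E
```

```text
t: 29.0
eef_pos: [0.5013, -0.2207, 0.2228]
tool_rot: [0.48, 0.522, 0.477, -0.52]
contact_force: [0.7, 1.0, -5.4]
gripper_width: 0.247
t: 29.3
eef_pos: [0.5029, -0.2651, 0.1994]
tool_rot: [0.463, 0.534, 0.463, -0.534]
contact_force: [-0.2, 1.1, -2.9]
gripper_width: 0.243
head top x -51.2 normal [-0.999 -0.038 -0.002] rect y,z [56.8  1.6] [66.8 98.2] 0.1
total shift tool [169.9  -1.    2.3] turn [ 0.06 -0.01 -0.02] rows 4
[42.48, -0.26, 0.57, 0.02, -0.0, -0.0]
[42.48, -0.23, 0.57, 0.02, -0.0, -0.0]
[42.48, -0.21, 0.56, 0.02, -0.0, -0.0]
[42.48, -0.19, 0.56, 0.02, -0.0, -0.0]
```

View pics/w21.png

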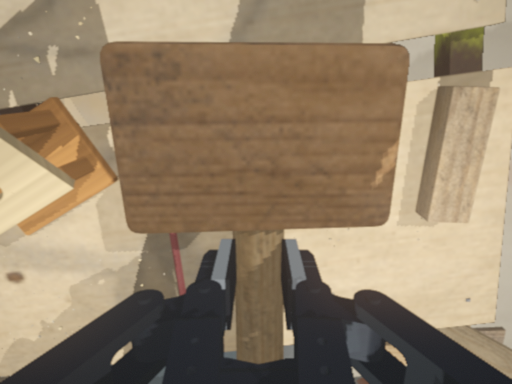

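The mallet hasn't turned in the fingers. The space below is clear: rack at left (50,160), pencil beside the handle at (178,265). I lower it.

```bash
python3 -m jog '42 0 1 0 0 0 20;42 0 0 0 0 0 20;40 0 0 0 0 0 20;30 0 0 0 0 0 20;0 0 0 0 0 0 20'; python3 -m jog '15 0 0 0 0 0 20;8 0 0 0 0 0 20;5 0 0 0 0 0 20;0 0 0 0 0 0 20';  python3 -m jog '1 0 0 0 0 0 20;0 0 0 0 0 0 20'
```

```text
t: 29.85
eef_pos: [0.5013, -0.2626, 0.0431]
tool_rot: [-0.463, -0.533, -0.466, 0.534]
contact_force: [-0.9, 1.0, -3.5]
gripper_width: 0.247
t: 30.25
eef_pos: [0.5031, -0.2666, 0.0184]
tool_rot: [0.464, 0.535, 0.462, -0.534]
contact_force: [-1.3, 0.1, -4.1]
gripper_width: 0.245
t: 30.45
eef_pos: [0.5032, -0.2669, 0.0178]
tool_rot: [0.464, 0.535, 0.462, -0.534]
contact_force: [-0.2, -0.1, -3.0]
gripper_width: 0.246
```

```bash
python3 -m jog '2 0 0 0 0 0 20;2 0 0 0 0 0 20;0 0 0 0 0 0 20'; python3 -m jog '2 0 0 0 0 0 20;0 0 0 0 0 0 20'; python3 -m jog '1 0 0 0 0 0 20;0 0 0 0 0 0 20';python3 -m jog '1 0 0 0 0 0 20;0 0 0 0 0 0 20'
```

```text
t: 30.75
eef_pos: [0.5028, -0.2666, 0.0131]
tool_rot: [0.464, 0.535, 0.463, -0.534]
contact_force: [0.0, 0.3, -4.2]
gripper_width: 0.24
t: 30.95
eef_pos: [0.5028, -0.2666, 0.011]
tool_rot: [0.464, 0.535, 0.463, -0.534]
contact_force: [-0.2, -0.4, -3.8]
gripper_width: 0.243
t: 31.15
eef_pos: [0.5029, -0.2666, 0.0102]
tool_rot: [0.464, 0.535, 0.462, -0.534]
contact_force: [-0.4, 0.3, -3.9]
gripper_width: 0.246
t: 31.35
eef_pos: [0.5029, -0.2667, 0.0094]
tool_rot: [0.464, 0.535, 0.462, -0.534]
contact_force: [-0.7, 0.5, -1.0]
gripper_width: 0.246
```

Bench contact, so I release and retreat.

```bash
python3 -m jog '0.5 0 0 0 0 0 30;0 0 0 0 0 0 45;0 0 0 0 0 0 70;0 0 0 0 0 0 85;0 0 0 0 0 0 85' 20; python3 -m jog '0 0 0 0 0 0 85;0 0 0 0 0 0 85;-8 0 0 0 0 0 85;-15 0 0 0 0 0 85;-25 0 0 0 0 0 85'; python3 -m jog '-45 0 0 0 0 0 85;-45 0 0 0 0 0 85;-45 0 0 0 0 0 85;-40 0 0 0 0 0 85;0 0 0 0 0 0 85'
python3 - <<'E'
from h import *
plan([.505-.06,.2545-.03,.25],frame([0,0,-1],[np.sin(.47),-np.cos(.47),0]))
E
```

```text
t: 31.85
eef_pos: [0.5031, -0.2667, 0.0089]
tool_rot: [0.464, 0.535, 0.462, -0.534]
contact_force: [-0.6, 0.1, -0.5]
gripper_width: 0.993
t: 32.35
eef_pos: [0.502, -0.2663, 0.0573]
tool_rot: [0.463, 0.534, 0.463, -0.534]
contact_force: [0.1, -0.3, 0.1]
gripper_width: 1.0
t: 32.85
eef_pos: [0.5054, -0.2686, 0.2393]
tool_rot: [0.467, 0.537, 0.459, -0.532]
contact_force: [0.5, 0.6, 0.2]
gripper_width: 0.995
total shift tool [ -13.7 -130.1 -479.3] turn [-5.86  0.06 -0.13] rows 11
[-1.25, -11.82, -43.58, -0.53, 0.01, -0.01]
[-1.21, -9.38, -44.17, -0.53, 0.01, -0.01]
[-1.17, -6.9, -44.62, -0.53, 0.01, -0.01]
[-1.14, -4.41, -44.94, -0.53, 0.01, -0.01]
[-1.11, -1.9, -45.12, -0.53, 0.01, -0.01]
[-1.08, 0.62, -45.15, -0.53, 0.01, -0.01]
[-1.05, 3.13, -45.05, -0.53, 0.01, -0.01]
[-1.03, 5.64, -44.81, -0.53, 0.01, -0.01]
[-1.01, 8.12, -44.42, -0.53, 0.01, -0.01]
[-1.0, 10.59, -43.9, -0.53, 0.01, -0.01]
[-0.98, 13.01, -43.24, -0.53, 0.01, -0.01]
```

Now a closer wrist look at the seated stake.

```bash
python3 -m jog '-3 -12 -44 -0.53 0 0 85;-3 -9 -44 -0.53 0 0 85;-3 -7 -45 -0.53 0 0 85;-3 -4 -45 -0.53 0 0 85;-1 -2 -45 -0.53 0 0 85';python3 -m jog '0 1 -45 -0.53 0 0 85;0 3 -45 -0.53 0 0 85;0 6 -45 -0.53 0 0 85;0 8 -44 -0.53 0 0 85;0 11 -44 -0.53 0 0 85';python3 -m jog '0 0 0 0 0 0 85;0 0 0 0 0 0 85'
python3 - <<'E'
from h import *
im,d,c=snap('wrist','w22');P=cloud(d,c)
im,dd,cc=snap('top','t22');snap('scene','s22')
r=np.hypot(P[...,0]-.506,P[...,1]-.2545)
m=(r<.017)&(P[...,2]>.14)&(P[...,2]<.18);mt=(abs(P[...,2]-.085)<.008)&(r<.06)&(r>.034)
Q=P[m];mu=Q.mean(0);n=np.linalg.svd(Q-mu,full_matrices=False)[2][2];print('head z',np.median(Q[:,2]),n,'holder z',np.median(P[...,2][mt]),m.sum(),mt.sum(),'diff',np.median(Q[:,2])-np.median(P[...,2][mt]))
# fit holder plane & evaluate at stake
H=P[mt];A=np.c_[H[:,:2],np.ones(len(H))];co=np.linalg.lstsq(A,H[:,2],rcond=None)[0];print('plane at stake',co@[.506,.2545,1],'diff',np.median(Q[:,2])-co@[.506,.2545,1])
Pt=cloud(dd,cc);f=np.hypot(Pt[...,0]-.5575,Pt[...,1]+.2687)<.025;print('mallet head z top',np.median(Pt[...,2][f]))
cv2.imwrite('pics/t22c.png',load('t22')[0][100:300,100:440,::-1].repeat(2,0).repeat(2,1))
E
```

```text
t: 33.35
eef_pos: [0.4748, -0.0404, 0.2455]
tool_rot: [0.534, 0.465, 0.532, -0.464]
contact_force: [0.3, 0.5, 0.5]
gripper_width: 0.994
t: 33.85
eef_pos: [0.4484, 0.1835, 0.245]
tool_rot: [0.593, 0.387, 0.591, -0.386]
contact_force: [2.7, 0.2, 0.3]
gripper_width: 0.997
t: 34.05
eef_pos: [0.4487, 0.1828, 0.2446]
tool_rot: [0.593, 0.387, 0.591, -0.386]
contact_force: [1.0, -0.1, -0.2]
gripper_width: 0.996
head z 0.15321469974123603 [-1.81546997e-03  1.31099343e-04 -9.99998343e-01] holder z 0.08513290844953142 1808 5420 diff 0.06808179129170461
plane at stake 0.08515167120899363 diff 0.0680630285322424
mallet head z top 0.0626323122031236
```

View pics/w22.png

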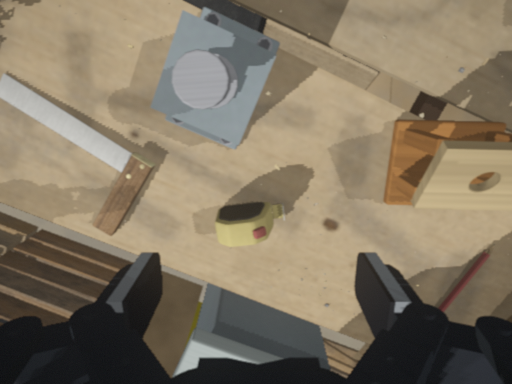

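View pics/s22.png

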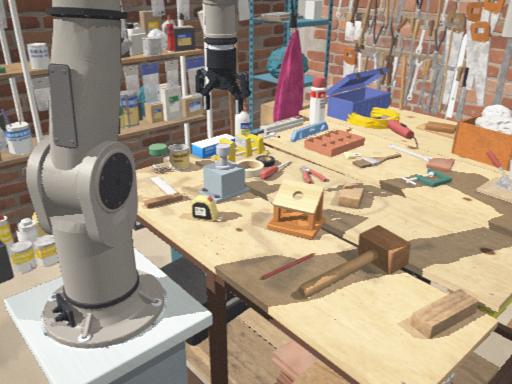

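The wrist view shows the stake seated in the holder, head disc at (202,80). The head top is 68.07 mm above the holder face (68.0 is flush) and its normal is vertical. In the scene view the mallet lies at (385,250) on the bench, and the pencil, tape and square are where they were. I hand in.

```bash
python3 -c "
from station import bot
print(bot.hand_in())"
```

```text
the job is handed in; nothing more can be done
None
```

The stake is in the holder, driven down until its collar is flush, and the mallet is back on the bench where it started. I handed the job in at about 34 s; no verdict is reported.

**How it went:**
- I gripped the stake by its head, drew it out along its axis, stood it in the socket and let go with the collar about 9 mm proud.
- I pressed it down with the mallet's cheek in steps of 0.5–1 mm. It slid at about 4–5 N, and I stopped when the force rose stiffly to about 12 N, far below 80 N.

**Last checks:**
- **Stake height:** the wrist camera put the head top 68.1 mm above the holder's face, where 68.0 mm is flush. The top and scene cameras had read 68.4 and about 69.2 mm, so they disagree by up to about 1 mm, within their noise. I trusted the wrist view and the force.
- **Upright:** the head's top face was level to about 0.1°.
- **Mallet:** it lies flat at its starting height, clear of the holder, stake and rack.
- **Pencil, tape measure and square:** they looked unmoved, but I only checked this by eye.

On the first approach joint 7 came close to its limit, so I turned the gripper half round before gripping.

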